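# Load three packets into the banding machine and close its roller switch to the click

### The arm

A 6-joint arm with a two-finger parallel gripper is mounted at the origin on the work surface. World frame = base frame: x ahead of the robot, y to its left, z up, the work surface at z = 0. Lengths are in m, angles in rad, forces in N, time in s.
With the tool pointing down it reaches from about 0.225 to 0.875 m from the base axis. Payload 3.4 kg.
Tool frame: the origin (TCP) lies at the very end of the fingers, on their centre line; the grasp point (between the pads) lies 19 mm behind it; z points along the fingers, y is the direction in which the jaws open and shut (so a half turn about z gives the same grasp; the last joint's range is limited). The gripper opens to 85 mm and grips with 20 to 120 N. Pads are 22 mm wide; open, the fingers measure 114 mm over their backs; the gripper's body (76 mm by 85 mm) begins 54 mm behind the grasp point. The pads swing forward as they close: fully open they stand 13 mm farther back than shut.
Start: joints at [-1.238, 0.276, 1.505, -0, 1.361, -0.121], TCP at [0.252, -0.517, 0.231] pointing down, gripper open.
Joint ranges: [-2.89, 2.89], [-0.75, 2.08], [0.22, 2.7], [-1.18, 4.32], [0.11, 2.71], [-2.7, 2.7]. Speed limits (rad/s): [2.57, 2.57, 3.14, 3.14, 3.14, 3.14].

### API

Orientations are given as a unit quaternion [w, x, y, z].
In Python, from rig import get_state, get_image, camera_model, sign_off gives the robot as it stands. The module is installed in compiled form; this text tells all that it offers.
- The arm moves only by the tool drive_tool, never from a script. Its argument "motion" is text: rows parted by semicolons, each of 7 numbers parted by spaces: the turn, a rotation vector about the tool's x, y, z in degrees, then the shift along the tool's x, y, z in m, then the opening in per cent of the stroke, from 0 (shut) to 100 (fully open). In form: wx wy wz tx ty tz hand; .... A call has 1 to 12 rows; each row shifts and turns the pose as measured when the row begins, along the tool's axes as they then stand; what a row does not reach is not made up. A row lasts 1/8 s, in which the tool goes at most 62.5 mm and 10.7 degrees, less where a joint would pass 70% of its speed; a pose out of reach is approached as far as the arm can. A call is refused whole if a number of a shift passes 0.0625 or a number of a turn 10.7, either way. A call with a gripper value outside its range is refused whole. The fingers move at their own pace and stop on an object; "newtons" is the grip in N (left out, the last holds). Time passes only in rows, so rows that do not move let the fingers close. It gives the time, the measured TCP pose, the force and the opening at its end, in the units of the state.
- get_state(): the state, without advancing time (a new reading comes with each control period).
- get_image(name): name is "scene" or "top"; returns (picture, depth): 420x560x3 uint8, red, green, blue; 420x560 float32, m along the optical axis (not along the pixel's ray), 0 where there is no reading.
- camera_model(name): a dict with "camera_matrix" (3x3 intrinsics, pixels), "cam_to_world" (4x4, takes a point from camera to world coordinates). Camera axes: x right, y up, looking along -z (the intrinsics and any distortion apply to the point x, -y, -z); pixel columns grow to the right and rows downward; lengths in m; the calibration is good to about 2 mm. A picture is of the moment at which its call begins. camera_model takes no time and is no camera call.
- sign_off(): hands the job in, once; it reports no verdict.
The state is a dict: "clock": time; "qpos": joint angles; "qd": joint speeds; "effort": joint torques, N m; "position": TCP position; "ee_rot": TCP orientation; "contact_force": force on the tool from outside, world axes, zero at the start; "moment": the same for the moment, N m; "width": finger opening in m.
Only numpy, scipy, OpenCV 4.12 (cv2) and the standard library are available. Lean on these libraries where they do the work, as an engineer would, in place of code of your own. Each camera call takes 0.05 s, during which the arm holds its last target.

### The job

Make up a bundle of three packets in the banding machine: stand them upright in the lane between the two guides, one behind the other with their broad faces together, and leave the fourth packet where it stands in its tray. Then push the closed-up row in under the hood until its front packet presses the red roller lever just to the click, and leave it there with the switch held clicked; never push the lever on into its overtravel. The tape roll, the mug and the tub stay where they are.

Things in the scene. Friction and masses are not known exactly. Their poses are not given: they have to be found in the camera images.
- bander: White and grey bench banding machine, fixed. Origin at bench level, below the middle of the lower front edge of its hood; x along the lane (the way packets are pushed), y to the lane's left, z up. Steel deck, top at z 25 mm, x -190 to 200, y -110 to 110 mm. The right side (-y) of the arch is a housing with a paper reel out to y -235 mm.
- lane_mouth (a point): Middle of the lane's near end, on the deck top (bander x -165, y 0, z 25 mm); axes as the bander's. Two straight guides, 10 mm high above the deck and 8 mm thick, leave 58 mm between them (y -29 to 29 mm) from here to bander x 80 mm; before here they flare outwards for 25 mm.
- hood_edge (a point): Middle of the lower front edge of the hood (bander x 0, y 0, z 145 mm). Hood: x 0 to 85, z 145 to 220 mm; arch posts at |y| 70 mm and more. At the click the row's rear face is about 8 to 21 mm inside (beyond) this edge: a gripper pointing straight down strikes the hood first, so the last push needs the tool leaning back, fingertips forward, 30 to 45 degrees.
- roller (a point): Centre of the switch's red roller (radius 9, height 12 mm, upright axis, turns freely), 46 mm above the bench, beyond the arch. Its 55 mm arm swings level about an upright shaft at bander x 107, y 55 mm and reaches to the lane's middle. The arm's setting on its shaft differs from start to start: at rest the roller is at bander x 90 to 104 mm.
- switch_lever (a joint): Light travel of the roller lever, rad: 0 at rest, grows as the roller is pushed to +x of the bander (0.1 is 5.5 mm at the roller) to its end at 0.30. Push at the roller 0.7 to 0.95 N all the way. The switch clicks at 0.24 and stays clicked until the lever falls back below 0.20. Springs back if let go, but the friction of three packets on the deck (3.5 to 6.6 N) holds it.
- switch_overtravel (a joint): Further turn of the same lever, rad: 0 until the light travel has come to its end, then grows against a firm spring: the push at the roller steps up to 5.5 N and rises to 6.2 N at 0.08, where the forbidden overtravel begins (4.4 mm past the end of the light travel). The firm spring pushes the row back if the tool lets go of it: back off slowly.
- tray: Cut-down cardboard tray, 270 x 270 mm, rim 22 mm high, floor 4 mm thick, fixed on the bench. Origin at bench level under its middle.
- packet1_mid (a point): Centre (half-way up) of packet 1 of four alike: black and yellow retail box of screws, 30 mm thick (x) by 50 mm wide (y) by 56 mm high (z), 0.23 to 0.32 kg, standing upright in the tray; its broad faces look along its x axis.
- packet2_mid (a point): Centre (half-way up) of packet 2 of four alike: black and yellow retail box of screws, 30 mm thick (x) by 50 mm wide (y) by 56 mm high (z), 0.23 to 0.32 kg, standing upright in the tray; its broad faces look along its x axis.
- packet3_mid (a point): Centre (half-way up) of packet 3 of four alike: black and yellow retail box of screws, 30 mm thick (x) by 50 mm wide (y) by 56 mm high (z), 0.23 to 0.32 kg, standing upright in the tray; its broad faces look along its x axis.
- packet4_mid (a point): Centre (half-way up) of packet 4 of four alike: black and yellow retail box of screws, 30 mm thick (x) by 50 mm wide (y) by 56 mm high (z), 0.23 to 0.32 kg, standing upright in the tray; its broad faces look along its x axis.
- tape_roll: Roll of brown tape lying flat, 110 mm across, 48 mm high; origin under its middle. Bystander.
- mug: Blue mug, 76 mm across the rim, 90 mm high, with a handle; origin under its middle. Bystander.
- tub: White round tub with an orange cap, 68 mm across, 90 mm high; origin under its middle. Bystander.
Mind the look-alikes: they are no part of the job. Leave any purple or white look-alike of the part that bears packet1_mid alone. Leave any blue look-alike of the part that bears packet2_mid alone.

How it is judged:
By the outcome, as a careful person would: the job done as asked, in the order asked, and still so for the second after the job is handed in, with the robot touching nothing.
It also fails if it takes over 72 s, if anything falls off the work surface, if the arm or the gripper's body presses on something with over 40 N, if the wrist force passes 120 N, or if a joint passes its speed limit or range.

## Working session

There is one attempt and no reset: what is moved stays moved. The work goes in short steps, Python scripts to look and compute and a tool call to move; the robot and the scene stay as the last step left them, time stands still between calls to the robot, and variables do not carry over. Pictures are saved under pics/ and viewed, and the job is handed in when it is done.

Besides the shell and the picture viewer there is one more tool, called by a JSON object that holds its "op" and its "data". drive_tool: Moves the arm, as the interface text tells. Its arguments: {"type":"object","properties":{"motion":{"type":"string"},"newtons":{"type":"number"}},"required":["motion"]}

```bash
mkdir -p pics
cat > h.py <<'E'
import numpy as np, cv2
from rig import *
def grab(n,tag):
    im,d=get_image(n); cv2.imwrite(f'pics/{tag}.png',im[:,:,::-1]); np.savez(f'pics/{tag}.npz',im=im,d=d); return im,d
def pts(n,d):
    m=camera_model(n);K=np.array(m['camera_matrix']);T=np.array(m['cam_to_world'])
    v,u=np.mgrid[:d.shape[0],:d.shape[1]]
    X=(u-K[0,2])/K[0,0]*d;Y=(v-K[1,2])/K[1,1]*d
    P=np.stack([X,-Y,-d],-1)
    return P@T[:3,:3].T+T[:3,3]
E
python3 - <<'E'
from h import *
for n in('scene','top'):
    grab(n,n+'0'); m=camera_model(n); print({k:np.round(v,3).tolist() if not isinstance(v,str) else v for k,v in m.items()})
s=get_state();print(s)
E
```

```text
{'camera_matrix': [[431.927, 0.0, 277.166], [0.0, 431.927, 203.124], [0.0, 0.0, 1.0]], 'cam_to_world': [[0.42, -0.641, 0.643, 1.249], [0.907, 0.281, -0.313, -0.353], [0.02, 0.714, 0.699, 0.915], [0.0, 0.0, 0.0, 1.0]]}
{'camera_matrix': [[514.772, 0.0, 284.828], [0.0, 514.772, 216.029], [0.0, 0.0, 1.0]], 'cam_to_world': [[-0.002, 0.991, -0.134, 0.318], [-1.0, -0.0, 0.014, 0.004], [0.014, 0.134, 0.991, 1.553], [0.0, 0.0, 0.0, 1.0]]}
{'clock': 0.1, 'qpos': array([-1.23800459e+00,  2.76525711e-01,  1.50599939e+00,  4.46242902e-05,
        1.36072155e+00, -1.20982294e-01]), 'qd': array([ 0.00014626, -0.00228833, -0.00292181, -0.00053308, -0.00060552,
        0.00226315]), 'effort': array([ 1.44452159e-03, -4.17701018e+01, -2.46404994e+01, -6.99952898e-05,
        5.83266563e-03, -4.01855615e-06]), 'position': array([ 0.25192046, -0.51634998,  0.23053252]), 'ee_rot': array([-8.24673102e-04,  9.74372084e-01,  2.24940786e-01, -6.57240721e-05]), 'contact_force': array([-0.24184822, -0.63850538,  0.12185089]), 'moment': array([ 0.00484985, -0.03663951,  0.02007544]), 'width': 0.08532637918847025}
```

View pics/scene0.png

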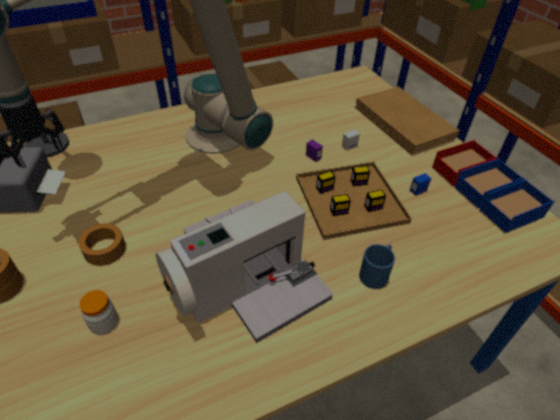

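View pics/top0.png

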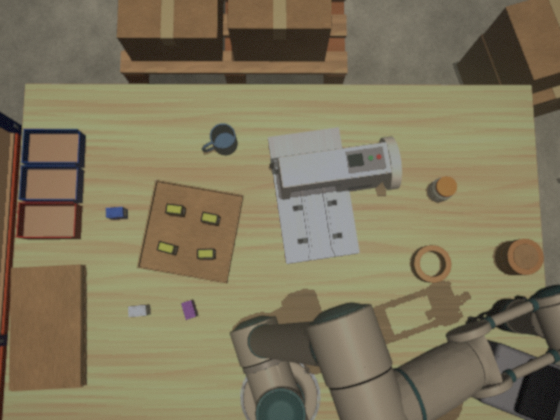

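Run:
```python
from h import *
z=np.load('pics/top0.npz');im,d=z['im'],z['d']
a=cv2.resize(im[170:290,130:250],None,fx=5,fy=5,interpolation=cv2.INTER_CUBIC)
cv2.imwrite('pics/c1.png',a[:,:,::-1])
a=cv2.resize(im[120:270,255:410],None,fx=4,fy=4,interpolation=cv2.INTER_CUBIC)
cv2.imwrite('pics/c2.png',a[:,:,::-1])
P=pts('top',d)
hsv=cv2.cvtColor(im,cv2.COLOR_RGB2HSV)
for y,x in((209,175),(218,210),(248,167),(253,206)): print(im[y,x],hsv[y,x],P[y,x])
print(P[240,318],P[140,310],P[170,300], P[205,320])
z=np.load('pics/scene0.npz')
a=cv2.resize(z['im'][190:340,150:340],None,fx=4,fy=4,interpolation=cv2.INTER_CUBIC)
cv2.imwrite('pics/c3.png',a[:,:,::-1])
```

```text
[155 158  77] [ 31 131 158] [0.54057688 0.30420397 0.0592397 ]
[156 158  80] [ 31 126 158] [0.51383109 0.20145034 0.06040236]
[156 159  79] [ 31 128 159] [0.42637329 0.32398323 0.06076041]
[154 157  79] [ 31 127 157] [0.41187    0.21143737 0.05905157]
[ 0.45173565 -0.11564099  0.03052239] [ 0.75770939 -0.09468871  0.02899568] [ 0.62037928 -0.0549716   0.22211692] [ 0.55701023 -0.12287101  0.02954536]
```

View pics/c1.png

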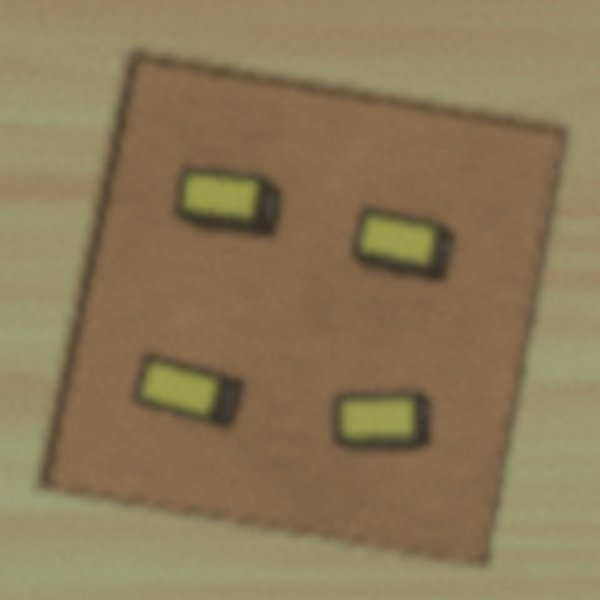

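View pics/c2.png

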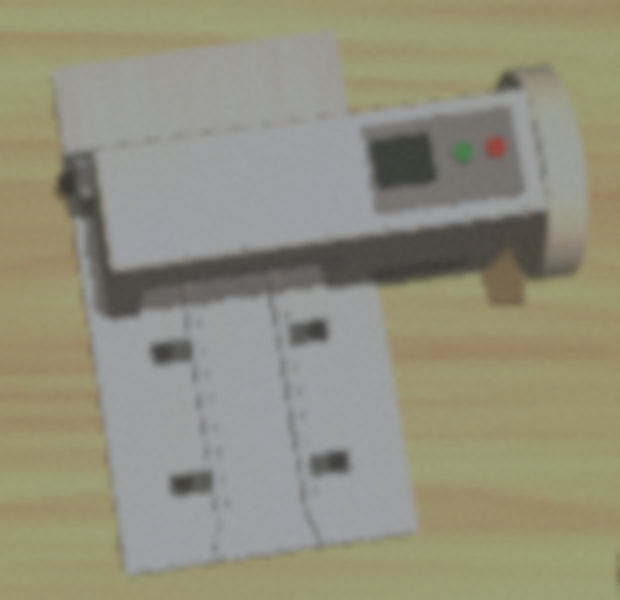

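View pics/c3.png

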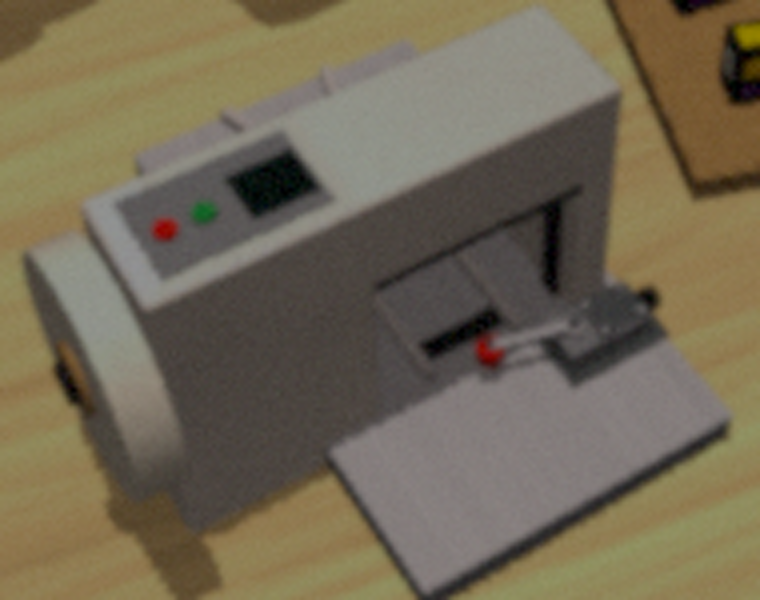

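```bash
cat > m.py <<'E'
from h import *
import sys
def ray(n,uv,zp):
    m=camera_model(n);K=np.array(m['camera_matrix']);T=np.array(m['cam_to_world'])
    uv=np.atleast_2d(uv).astype(float)
    c=np.stack([(uv[:,0]-K[0,2])/K[0,0],-(uv[:,1]-K[1,2])/K[1,1],-np.ones(len(uv))],-1)@T[:3,:3].T
    return T[:3,3]+c*((zp-T[2,3])/c[:,2])[:,None]
def packets(n,im,zp):
    hsv=cv2.cvtColor(cv2.resize(im,None,fx=4,fy=4,interpolation=cv2.INTER_CUBIC),cv2.COLOR_RGB2HSV)
    k=cv2.inRange(hsv,(25,95,100),(38,255,255))
    cs,_=cv2.findContours(k,cv2.RETR_EXTERNAL,cv2.CHAIN_APPROX_NONE)
    out=[]
    for c in cs:
        if not 500<cv2.contourArea(c)<4500: continue
        uv=(c[:,0,:]+.5)/4-.5
        W=ray(n,uv,zp)
        r=cv2.minAreaRect((W[:,:2]*1000).astype(np.float32))
        b=cv2.boxPoints(r);e=[b[1]-b[0],b[2]-b[1]];L=[np.hypot(*v) for v in e];l=e[int(np.argmax(L))]
        a=np.degrees(np.arctan2(l[1],l[0]))%180
        if min(L)<14: continue
        out.append((uv.mean(0).round(1),np.round(r[0],1),np.round(L,1),round(a,1)))
    return out
E
python3 - <<'E'
from m import *
z=np.load('pics/top0.npz');im,d=z['im'],z['d']
for o in packets('top',im,.06): print(*o)
P=pts('top',d)
# deck mask by depth height
x,y,zz=P[...,0],P[...,1],P[...,2]
k=((zz>.015)&(zz<.05)&(y<.03)&(y>-.25)&(x>.35)&(x<.9)).astype(np.uint8)
cs,_=cv2.findContours(k,cv2.RETR_EXTERNAL,cv2.CHAIN_APPROX_NONE)
for c in cs:
    if cv2.contourArea(c)>300: print('deck part',cv2.contourArea(c),c[:,0].min(0),c[:,0].max(0)); print(ray('top',cv2.boxPoints(cv2.minAreaRect(c)),.025)[:,:2].round(3).tolist(),)
# hood top
k=((zz>.205)&(zz<.235)&(y<.05)&(y>-.3)&(x>.45)&(x<.8)).astype(np.uint8)
cs,_=cv2.findContours(k,cv2.RETR_EXTERNAL,cv2.CHAIN_APPROX_NONE)
for c in cs:
    if cv2.contourArea(c)>300: print('hood',cv2.boxPoints(cv2.minAreaRect(c)).tolist()); print(ray('top',cv2.boxPoints(cv2.minAreaRect(c)),.22)[:,:2].round(3).tolist())
E
```

```text
[205.  253.1] [411.9 214.5] [42.  23.5] 91.6
[165.2 247.2] [428.8 329.4] [23.2 43.2] 74.0
[209.  217.4] [515.9 204.7] [23.3 43.5] 78.6
[173.6 208.5] [541.8 308.7] [23.1 42.8] 82.8
deck part 6524.0 [269 128] [363 263]
[[0.766, 0.044], [0.809, -0.229], [0.42, -0.279], [0.38, -0.015]]
hood [[277.20001220703125, 157.40000915527344], [389.20001220703125, 141.40000915527344], [393.780029296875, 173.4600067138672], [281.780029296875, 189.4600067138672]]
[[0.655, 0.005], [0.699, -0.294], [0.612, -0.304], [0.569, -0.007]]
```

```bash
cat > deck.py <<'E'
from m import *
z=np.load('pics/top0.npz');im,d=z['im'],z['d']
h=cv2.cvtColor(im,cv2.COLOR_RGB2HSV)[...,1].astype(float);h=cv2.GaussianBlur(h,(0,0),.7)
print(h[225,270:300:3],h[225,340:370:3])
def cross(a,t=60):
    i=np.where((a[:-1]-t)*(a[1:]-t)<0)[0]
    return [j+(a[j]-t)/(a[j]-a[j+1]) for j in i]
L=[];R=[];F=[]
for r in range(205,250):
    c=cross(h[r,265:305]); 
    if c: L.append((265+c[0],r))
    c=cross(h[r,330:372])
    if c: R.append((330+c[-1],r))
for c0 in range(296,348):
    c=cross(h[245:275,c0])
    if c: F.append((c0,245+c[-1]))
def fit(uv,zp):
    W=ray('top',np.array(uv),zp)[:,:2].astype(np.float32)
    l=cv2.fitLine(W,cv2.DIST_HUBER,0,.01,.01).ravel(); return l
for n,uv in(('L',L),('R',R),('F',F)):
    l=fit(uv,.025); print(n,len(uv),l.round(4),'ang',np.degrees(np.arctan2(l[1],l[0])).round(2))
lL,lR,lF=fit(L,.025),fit(R,.025),fit(F,.025)
ang=np.mean([np.arctan(l[1]/l[0]) for l in (lL,lR)]); ang2=np.arctan2(lF[1],lF[0]); print(np.degrees(ang),np.degrees(ang2))
X=np.array([np.cos(ang),np.sin(ang)]);Y=np.array([-X[1],X[0]])
yl,yr,xf=lL[2:]@Y,lR[2:]@Y,lF[2:]@X
print('width',yl-yr)
o=X*(xf+.19)+Y*(yl+yr)/2
print('origin',o, 'mouth',o-.165*X)
E
python3 deck.py
python3 - <<'E'
from m import *
z=np.load('pics/scene0.npz');im=z['im']
h=cv2.cvtColor(cv2.resize(im,None,fx=4,fy=4,interpolation=cv2.INTER_CUBIC),cv2.COLOR_RGB2HSV)
k=cv2.inRange(h,(0,150,90),(8,255,255))|cv2.inRange(h,(172,150,90),(180,255,255))
cs,_=cv2.findContours(k,cv2.RETR_EXTERNAL,cv2.CHAIN_APPROX_NONE)
for c in cs:
    M=c[:,0].mean(0)/4
    if 200<M[0]<330 and 220<M[1]<330: print(cv2.contourArea(c),M,ray('scene',M,.046))
for o in packets('scene',im,.06):print(*o)
E
```

```text
[86.50839521 84.48539552 84.09008441 69.93762803  5.79242735  7.3110774
  6.06091514  6.96908791  8.08098605  5.63409441] [ 8.73848362  9.52818069  9.75192398  9.7446463   6.6453714  38.4344195
 69.84259239 70.98637011 71.23637127 71.58711511]
L 45 [ 0.9907  0.1364  0.4914 -0.0012] ang 7.84
R 45 [ 0.9899  0.1419  0.4789 -0.233 ] ang 8.16
F 52 [ 0.1374 -0.9905  0.3941 -0.1259] ang -82.1
7.997871 -82.1042
width 0.22784148
origin [ 0.58283824 -0.10339588] mouth [ 0.41944313 -0.12635337]
302.0 [271.86458333 277.75694444] [[ 0.68160232 -0.08540664  0.046     ]]
[ 27.  413.9] [ 785.4 -634.2] [15.  47.4] 83.6
[ 60.8 398.7] [ 783.5 -575.9] [15.9 20.1] 62.0
[119.2 390.3] [ 811.3 -469.8] [68.2 20.2] 93.4
[227.  373.4] [ 867.8 -269.2] [54.3 17.8] 91.6
[126.4 373.3] [ 783.1 -453.4] [16.3 63.4] 83.9
[156.9 374.3] [ 811.1 -395.9] [64.9 17.5] 92.7
[312.8 369.5] [ 931.4 -109.8] [20.7 98.4] 89.7
[177.7 374.6] [ 831.3 -356.4] [104.3  27.2] 100.6
[180.4 360.4] [ 804.6 -346.4] [24.1 60.7] 82.8
[158.4 360.7] [ 784.6 -385.5] [72.4 18. ] 92.6
[386.8 350.1] [959.9  56.2] [49.5 15.1] 92.1
[291.3 346. ] [ 868
[... 1043 characters left out ...]
6] 82.9
[295.7 193.2] [447.2  97. ] [33.8 27.8] 96.0
[402.5 178.6] [521.1 431.6] [ 29.1 117.7] 88.1
[325.8 175.2] [412.4 216.5] [40.7 20.9] 93.2
[360.9 168.9] [430.3 331.6] [21.9 40.8] 70.0
[286.8 166.7] [322.3 131.6] [ 53.7 146.6] 81.6
[157.3 163.6] [ 154.4 -238.1] [16.5 68.9] 88.1
[122.1 161.7] [ 106.1 -329.6] [ 65.8 152.6] 79.7
[395.  160.9] [440.6 452.1] [139.7  50.2] 108.7
[295.7 150.7] [269.1 189.7] [24.1 57.1] 85.9
[380.3 151.7] [383.8 438. ] [155.   30.7] 93.2
[292.5 146.6] [242.1 190.7] [29.6 85.7] 88.7
[327.7 139.2] [253.5 315.7] [41.4 72.9] 88.7
[365.9 128.5] [250.1 469.3] [75.1 38.2] 109.3
[286.4 122.2] [104.7 232.1] [34.9 83.2] 86.7
[314.2 113.3] [ 97.1 357.9] [ 59.7 184. ] 87.5
```

Run:
```python
from m import *
z=np.load('pics/top0.npz');im,d=z['im'],z['d']
a=im[185:270,265:370].mean(2)
a=np.clip((a-90)/(190-90)*255,0,255).astype(np.uint8)
cv2.imwrite('pics/c4.png',cv2.resize(a,None,fx=7,fy=7,interpolation=cv2.INTER_CUBIC))
print(im[230,278:362].mean(1).round().astype(int).tolist())
# bander-frame prediction of lines, in pixels
def px(W):
    m=camera_model('top');K=np.array(m['camera_matrix']);T=np.array(m['cam_to_world'])
    c=(np.atleast_2d(W)-T[:3,3])@T[:3,:3];return np.stack([K[0,2]+K[0,0]*c[:,0]/-c[:,2],K[1,2]+K[1,1]*c[:,1]/c[:,2]],-1)
o=np.array([.5828,-.1034]);X=np.array([np.cos(np.radians(8)),np.sin(np.radians(8))]);Y=np.array([-X[1],X[0]])
for y,zz in((110,25),(110,0),(37,35),(29,35),(29,25),(-29,25),(-29,35),(-37,35),(-110,25),(-110,0)):
    p=[np.r_[o+X*x/1000+Y*y/1000,zz/1000] for x in(-150,-40)]; q=px(p); t=(230-q[0,1])/(q[1,1]-q[0,1]);print(y,zz,'col at row230',(q[0]+t*(q[1]-q[0]))[0].round(2))
```

```text
[141, 143, 141, 141, 150, 156, 159, 159, 159, 159, 157, 158, 161, 160, 160, 159, 160, 159, 159, 158, 159, 160, 159, 157, 160, 159, 159, 156, 153, 155, 159, 159, 158, 160, 160, 162, 161, 161, 159, 161, 159, 160, 159, 161, 161, 160, 159, 159, 160, 155, 134, 142, 155, 154, 155, 160, 160, 160, 160, 159, 160, 159, 159, 159, 160, 160, 160, 159, 162, 158, 159, 159, 159, 161, 158, 158, 158, 155, 146, 143, 140, 137, 142, 140]
110 25 col at row230 281.18
110 0 col at row230 281.0
37 35 col at row230 306.11
29 35 col at row230 308.84
29 25 col at row230 308.58
-29 25 col at row230 328.18
-29 35 col at row230 328.56
-37 35 col at row230 331.28
-110 25 col at row230 355.5
-110 0 col at row230 354.13
```

View pics/c4.png

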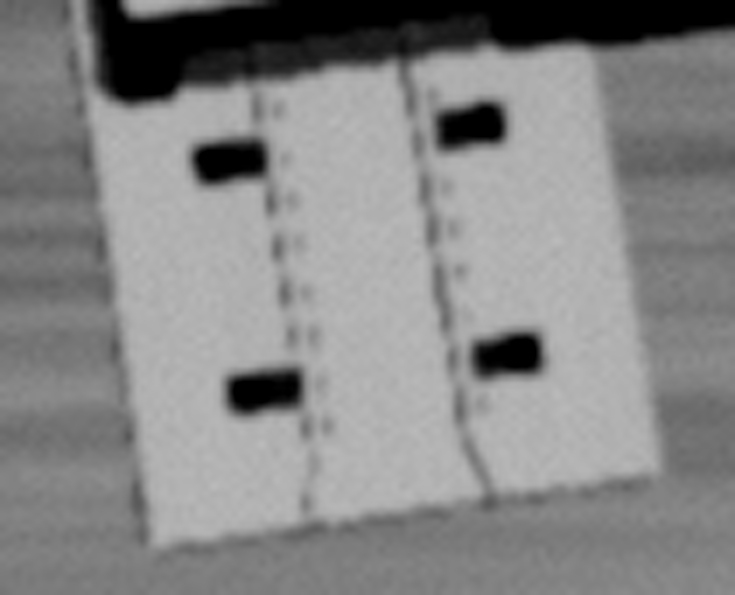

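```bash
cat > plan.py <<'E'
from m import *
from scipy.spatial.transform import Rotation as R
A=np.radians(7.9);BO=np.array([.5828,-.1034,0]);BR=np.array([[np.cos(A),-np.sin(A),0],[np.sin(A),np.cos(A),0],[0,0,1]])
def b2w(x,y,z): return BO+BR@np.array([x,y,z])/1000
def w2b(p): return (BR.T@(np.array(p)-BO))*1000
def down(yaw,tilt=0): # tilt: fingertips forward along heading
    y=np.radians(yaw)
    Rd=np.array([[np.cos(y),np.sin(y),0],[np.sin(y),-np.cos(y),0],[0,0,-1.]])
    return R.from_matrix(Rd)*R.from_euler('y',tilt,degrees=True)
def cur(s=None):
    s=s or get_state();q=s['ee_rot'];return np.array(s['position']),R.from_quat([q[1],q[2],q[3],q[0]])
def seg(p,r,tp,tr,hand,n=None,quiet=False):
    dr=(r.inv()*tr).as_rotvec(degrees=True);dist=np.linalg.norm(tp-p)
    if n is None: n=int(max(np.ceil(dist/.058),np.ceil(np.linalg.norm(dr)/9),1))
    w=np.round(dr/n,2)
    out=[]
    for i in range(n):
        want=p+(tp-p)/(n-i); sh=np.round(r.inv().apply(want-p),4)
        out.append(' '.join(f'{v:g}' for v in (*w,*sh,hand)))
        p=p+r.apply(sh); r=r*R.from_rotvec(w,degrees=True)
    print(f'[{n}]','; '.join(out)); return p,r
def show():
    s=get_state();p,r=cur(s);m=r.as_matrix()
    print('t',round(s['clock'],2),'pos',p.round(4),'bander',w2b(p).round(1),'yaw',np.degrees(np.arctan2(m[1,0],m[0,0])).round(1),'zaxis',m[:,2].round(3),'F',np.round(s['contact_force'],1),'w',round(s['width'],4));return p,r
E
python3 - <<'E'
from plan import *
p,r=show()
tr=down(2)
p,r=seg(p,r,np.array([.412,.2155,.12]),tr,100)
seg(p,r,np.array([.412,.2155,.020]),tr,100,3)
E
```

```text
t 0.1 pos [ 0.2519 -0.5163  0.2305] bander [-384.5 -363.6  230.5] yaw 26.0 zaxis [-0.     0.002 -1.   ] F [-0.2 -0.6  0.1] w 0.0853
[14] -0.01 0 1.71 0.0332 -0.042 0.008 100; -0.01 0 1.71 0.0319 -0.0429 0.008 100; -0.01 0 1.71 0.0306 -0.0439 0.008 100; -0.01 0 1.71 0.0293 -0.0448 0.0079 100; -0.01 0 1.71 0.028 -0.0456 0.0079 100; -0.01 0 1.71 0.0266 -0.0464 0.0079 100; -0.01 0 1.71 0.0252 -0.0472 0.0079 100; -0.01 0 1.71 0.0238 -0.0479 0.0079 100; -0.01 0 1.71 0.0223 -0.0486 0.0079 100; -0.01 0 1.71 0.0209 -0.0493 0.0079 100; -0.01 0 1.71 0.0194 -0.0499 0.0079 100; -0.01 0 1.71 0.0179 -0.0504 0.0079 100; -0.01 0 1.71 0.0163 -0.051 0.0079 100; -0.01 0 1.71 0.0148 -0.0514 0.0079 100
[3] 0.01 -0 0.02 0 -0 0.0333 100; 0.01 -0 0.02 0 -0 0.0333 100; 0.01 -0 0.02 0 -0.0001 0.0334 100
```

{"op": "drive_tool", "data": {"motion": "0 0 1.7 0.033 -0.042 0.006 100; 0 0 1.7 0.032 -0.043 0.006 100; 0 0 1.7 0.031 -0.044 0.006 100; 0 0 1.7 0.029 -0.045 0.006 100; 0 0 1.7 0.028 -0.046 0.006 100; 0 0 1.7 0.027 -0.046 0.006 100; 0 0 1.7 0.025 -0.047 0.006 100; 0 0 1.7 0.024 -0.048 0.006 100; 0 0 1.7 0.022 -0.049 0.006 100; 0 0 1.7 0.021 -0.049 0.006 100; 0 0 1.7 0.019 -0.05 0.006 100; 0 0 1.7 0.018 -0.05 0.006 100"}}

```text
clock: 1.6
position: [0.3958, 0.126, 0.1551]
ee_rot: [-0.001, 0.999, 0.038, 0.002]
contact_force: [1.2, -0.5, 0.9]
width: 0.0855
```

Run:
```python
from plan import *
p,r=show()
tr=down(2)
p,r=seg(p,r,np.array([.412,.2155,.12]),tr,100)
p,r=seg(p,r,np.array([.412,.2155,.075]),tr,100,1)
```

```text
t 1.6 pos [0.3958 0.126  0.1551] bander [-153.7  252.9  155.1] yaw 4.4 zaxis [ 0.003  0.003 -1.   ] F [ 1.2 -0.5  0.9] w 0.0855
[2] -0.07 -0.09 1.18 0.0114 -0.044 0.0177 100; -0.07 -0.09 1.18 0.0105 -0.0442 0.0176 100
[1] 0 0 0.01 0 0 0.045 100
```

{"op": "drive_tool", "data": {"motion": "0 0 1.2 0.0115 -0.044 0.018 100; 0 0 1.2 0.0105 -0.044 0.018 100; 0 0 0 0 0 0 100"}}

```text
clock: 1.98
position: [0.4126, 0.2217, 0.1176]
ee_rot: [-0.001, 1.0, 0.019, 0.002]
contact_force: [-0.1, -0.1, 0.2]
width: 0.0856
```

Run:
```python
from plan import *
p,r=show()
tr=down(2)
seg(p,r,np.array([.412,.2155,.020]),tr,100,3)
im,d=grab('top','top1');
a=cv2.resize(im[170:290,130:250],None,fx=5,fy=5,interpolation=cv2.INTER_CUBIC);cv2.imwrite('pics/c5.png',a[:,:,::-1])
```

```text
t 1.98 pos [0.4126 0.2217 0.1176] bander [-123.9  345.5  117.6] yaw 2.2 zaxis [ 0.003  0.003 -1.   ] F [-0.1 -0.1  0.2] w 0.0856
[3] -0.05 -0.07 0.08 -0.0004 0.0022 0.0325 100; -0.05 -0.07 0.08 -0.0003 0.0021 0.0325 100; -0.05 -0.07 0.08 -0.0003 0.0021 0.0326 100
```

View pics/c5.png

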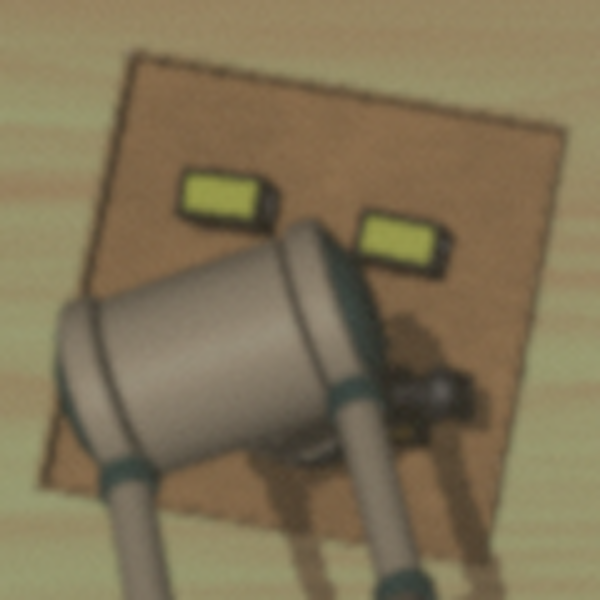

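{"op": "drive_tool", "data": {"motion": "0 0 0.2 0 0.003 0.035 100; 0 0 0 0 0.003 0.035 100; 0 0 0 0 0 0.022 100; 0 0 0 0 0 0.005 100; 0 0 0 0 0 0 30; 0 0 0 0 0 0 20; 0 0 0 0 0 0 20; 0 0 0 0 0 0 20", "newtons": 40}}

```text
clock: 3.02
position: [0.4155, 0.2102, 0.0237]
ee_rot: [-0.001, 1.0, 0.015, 0.006]
contact_force: [-0.2, 0.5, -3.5]
width: 0.0494
```

Run:
```python
from plan import *
p,r=show()
tr=down(8)
p,r=seg(p,r,p+[0,0,.09],r,20,2)
p,r=seg(p,r,b2w(-68,0,125),tr,20)
```

```text
t 3.02 pos [0.4155 0.2102 0.0237] bander [-122.6  333.6   23.7] yaw 1.7 zaxis [ 0.011  0.003 -1.   ] F [-0.2  0.5 -3.5] w 0.0494
[2] 0 0 0 0.0005 -0.0001 -0.045 20; 0 0 0 0.0005 -0.0001 -0.045 20
[6] -0.02 -0.11 -1.04 0.0151 0.0543 -0.0019 20; -0.02 -0.11 -1.04 0.014 0.0546 -0.0019 20; -0.02 -0.11 -1.04 0.0131 0.0548 -0.0018 20; -0.02 -0.11 -1.04 0.0121 0.055 -0.0019 20; -0.02 -0.11 -1.04 0.011 0.0552 -0.0019 20; -0.02 -0.11 -1.04 0.01 0.0555 -0.0018 20
```

{"op": "drive_tool", "data": {"motion": "0 0 0 0 0 -0.045 20; 0 0 0 0 0 -0.045 20; 0 0 -1 0.015 0.054 -0.002 20; 0 0 -1 0.014 0.055 -0.002 20; 0 0 -1 0.013 0.055 -0.002 20; 0 0 -1 0.012 0.055 -0.002 20; 0 0 -1 0.011 0.055 -0.002 20; 0 0 -1 0.01 0.055 -0.002 20; 0 0 0 0 0 0 20"}}

```text
clock: 4.15
position: [0.5172, -0.1217, 0.129]
ee_rot: [0.001, 0.997, 0.073, 0.006]
contact_force: [-0.2, 1.1, -2.9]
width: 0.0496
```

Run:
```python
from plan import *
p,r=show()
tr=down(7.9)
p,r=seg(p,r,b2w(-66,0,105),tr,20)
p,r=seg(p,r,b2w(-66,0,55),tr,20,2)
```

```text
t 4.15 pos [ 0.5172 -0.1217  0.129 ] bander [-67.5  -9.1 129. ] yaw 8.4 zaxis [ 0.012 -0.001 -1.   ] F [-0.2  1.1 -2.9] w 0.0496
[1] 0.13 -0.69 0.47 0.0013 -0.0092 0.024 20
[2] -0 0 0 -0 0 0.025 20; -0 0 0 -0 0 0.025 20
```

{"op": "drive_tool", "data": {"motion": "0.1 -0.7 0.4 0.002 -0.009 0.024 20; 0 0 0 0 0 0 20; 0 0 0 0 0 0 20"}}

```text
clock: 4.53
position: [0.5166, -0.1118, 0.1044]
ee_rot: [-0.0, 0.998, 0.069, -0.001]
contact_force: [-0.0, 0.2, -2.1]
width: 0.0495
```

Run:
```python
from plan import *
p,r=show()
tr=down(7.9)
p,r=seg(p,r,b2w(-66,0,55),tr,20,3)
```

```text
t 4.53 pos [ 0.5166 -0.1118  0.1044] bander [-66.7   0.7 104.4] yaw 7.9 zaxis [-0.003  0.001 -1.   ] F [-0.   0.2 -2.1] w 0.0495
[3] -0.02 0.05 0.01 0.0003 0.0003 0.0165 20; -0.02 0.05 0.01 0.0003 0.0002 0.0165 20; -0.02 0.05 0.01 0.0002 0.0003 0.0164 20
```

Nice. Descend to just above contact, and take a look.

{"op": "drive_tool", "data": {"motion": "0 0 0 0 0.0005 0.025 20; 0 0 0 0 0 0.02 20; 0 0 0 0 0 0.006 20; 0 0 0 0 0 0 20"}}

```text
clock: 5.03
position: [0.5183, -0.1116, 0.0561]
ee_rot: [0.001, 0.997, 0.071, 0.001]
contact_force: [0.5, -0.1, -2.7]
width: 0.0492
```

Run:
```python
from plan import *
p,r=show()
im,d=grab('top','top2');
a=cv2.resize(im[150:270,260:380],None,fx=5,fy=5,interpolation=cv2.INTER_CUBIC);cv2.imwrite('pics/c6.png',a[:,:,::-1])
```

```text
t 5.03 pos [ 0.5183 -0.1116  0.0561] bander [-65.    0.8  56.1] yaw 8.1 zaxis [ 0.003 -0.002 -1.   ] F [ 0.5 -0.1 -2.7] w 0.0492
```

View pics/c6.png

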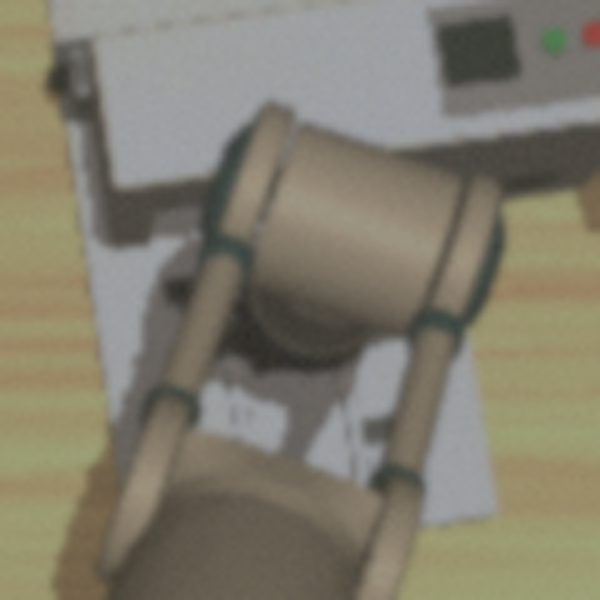

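{"op": "drive_tool", "data": {"motion": "0 0 0 0 -0.001 0.006 20; 0 0 0 0 0 0.004 20; 0 0 0 0 0 0 20"}}

```text
clock: 5.45
position: [0.5195, -0.1109, 0.0474]
ee_rot: [0.002, 0.997, 0.071, 0.003]
contact_force: [0.7, -0.1, -2.5]
width: 0.0496
```

{"op": "drive_tool", "data": {"motion": "0 0 0 0 0 0.0015 20; 0 0 0 0 0 0 20"}}

```text
clock: 5.7
position: [0.5197, -0.111, 0.046]
ee_rot: [0.002, 0.997, 0.071, 0.003]
contact_force: [-0.1, -0.7, -2.7]
width: 0.0499
```

{"op": "drive_tool", "data": {"motion": "0 0.3 0 0 0.001 0.0015 20; 0 0 0 0 0 0 20"}}

```text
clock: 5.95
position: [0.5199, -0.1121, 0.0444]
ee_rot: [0.002, 0.997, 0.071, 0.006]
contact_force: [0.0, 0.1, -2.4]
width: 0.0498
```

{"op": "drive_tool", "data": {"motion": "0 -0.7 0 0 0 0.0015 20; 0 0 0 0 0 0.001 20; 0 0 0 0 0 0 20"}}

```text
clock: 6.32
position: [0.5201, -0.1122, 0.0443]
ee_rot: [0.002, 0.997, 0.071, 0.0]
contact_force: [0.0, -0.1, -2.3]
width: 0.0496
```

{"op": "drive_tool", "data": {"motion": "0 0 0 0 0 0.003 20; 0 0 0 0 0 0 20"}}

```text
clock: 6.58
position: [0.5208, -0.1124, 0.0446]
ee_rot: [0.003, 0.997, 0.071, 0.001]
contact_force: [-0.2, -0.9, -3.8]
width: 0.0494
```

{"op": "drive_tool", "data": {"motion": "0 0 0 0 0 0 75; 0 0 0 0 0 0 80; 0 0 0 0 0 0 85; 0 0 0 0 0 -0.04 100; 0 0 0 0 0 -0.05 100; 0 0 0 0 0.05 -0.03 100; 0 0 1.5 0.01 -0.06 -0.01 100; 0 0 2 0.01 -0.06 -0.005 100; 0 0 2 0.01 -0.06 0 100; 0 0 2 0.005 -0.06 0 100; 0 0 2 0 -0.06 0 100"}}

```text
clock: 7.95
position: [0.5463, 0.1347, 0.1807]
ee_rot: [0.004, 1.0, -0.025, 0.003]
contact_force: [0.3, 0.3, -0.1]
width: 0.0851
```

Run:
```python
from plan import *
p,r=show()
im,d=grab('top','top3');
a=cv2.resize(im[150:270,260:380],None,fx=5,fy=5,interpolation=cv2.INTER_CUBIC);cv2.imwrite('pics/c7.png',a[:,:,::-1])
for zp in(.06,.081):
  for o in packets('top',im,zp): print(zp,*o,w2b([o[1][0]/1000,o[1][1]/1000,0]).round(1))
tr=down(-11.8)
p,r=seg(p,r,np.array([.516,.2055,.12]),tr,100)
```

```text
t 7.95 pos [0.5463 0.1347 0.1807] bander [ -3.5 240.9 180.7] yaw -2.9 zaxis [ 0.007 -0.007 -1.   ] F [ 0.3  0.3 -0.1] w 0.0851
0.06 [165.3 247.2] [428.8 329.1] [22.9 42.3] 74.8 [-93.1 449.6   0. ]
0.06 [205.7 217.1] [517.5 213.8] [21.1 24. ] 78.6 [-21.1 323.2   0. ]
0.06 [318.8 215.7] [ 520.5 -116.8] [40.7 20.5] 98.8 [-63.6  -4.7   0. ]
0.06 [173.5 208.5] [541.7 308.6] [22.5 42.6] 83.6 [ 15.9 413.7   0. ]
0.081 [165.3 247.2] [427.3 324.5] [22.6 41.7] 74.8 [-95.2 445.2   0. ]
0.081 [205.7 217.1] [514.7 210.9] [20.8 23.6] 78.6 [-24.3 320.7   0. ]
0.081 [318.8 215.7] [ 517.6 -115.1] [40.1 20.2] 98.8 [-66.2  -2.6   0. ]
0.081 [173.5 208.5] [538.5 304.3] [22.2 42. ] 83.6 [ 12.2 409.9   0. ]
[2] 0.19 -0.22 4.45 -0.0171 -0.0348 0.03 100; 0.19 -0.22 4.45 -0.0197 -0.0332 0.0302 100
```

View pics/c7.png

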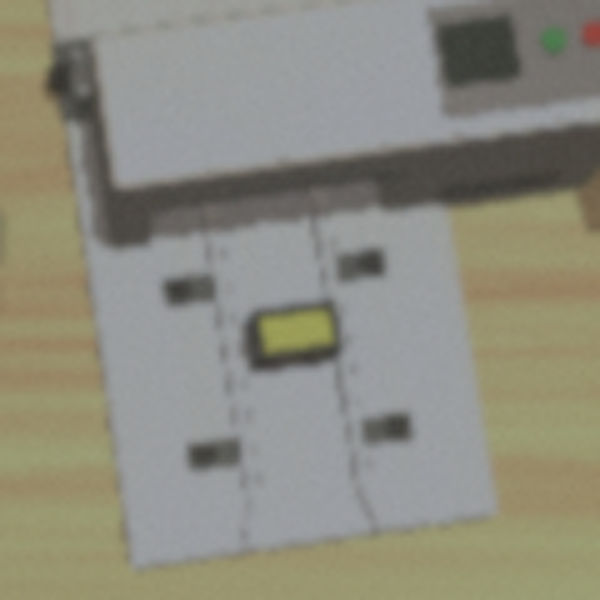

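{"op": "drive_tool", "data": {"motion": "0.2 -0.2 4.4 -0.018 -0.033 0.03 100; 0.2 -0.2 4.4 -0.02 -0.026 0.03 100; 0 0 0 0 0 0 100; 0 0 0 0 0 0 100"}}

```text
clock: 8.5
position: [0.5135, 0.209, 0.1194]
ee_rot: [-0.004, 0.995, -0.099, 0.001]
contact_force: [-0.0, -0.4, 0.8]
width: 0.0855
```

Run:
```python
from plan import *
p,r=show()
tr=down(-11.8)
seg(p,r,np.array([.515,.2045,.020]),tr,100,4)
z=np.load('pics/top3.npz');P=pts('top',z['d']);print(P[213:219,316:323,2].mean(), P[235:240,312:322,2].mean())
```

```text
t 8.5 pos [0.5135 0.209  0.1194] bander [-25.7 319.  119.4] yaw -11.4 zaxis [ 0.003  0.009 -1.   ] F [-0.  -0.4  0.8] w 0.0855
[4] -0.13 -0.02 0.1 0.0006 0.0013 0.0248 100; -0.13 -0.02 0.1 0.0005 0.0012 0.0249 100; -0.13 -0.02 0.1 0.0006 0.0011 0.0248 100; -0.13 -0.02 0.1 0.0006 0.0011 0.0249 100
0.08113638743742513 0.05505823487380569
```

{"op": "drive_tool", "data": {"motion": "-0.4 0 0.3 0.001 0.004 0.035 100; 0 0 0 0 0 0.035 100; 0 0 0 0 0 0.022 100; 0 0 0 0 0 0.006 100; 0 0 0 0 0 0 30; 0 0 0 0 0 0 20; 0 0 0 0 0 0 20; 0 0 0 0 0 0 20", "newtons": 40}}

```text
clock: 9.5
position: [0.5262, 0.2012, 0.0277]
ee_rot: [-0.004, 0.994, -0.104, 0.011]
contact_force: [-0.0, 0.6, -2.6]
width: 0.0496
```

Run:
```python
from plan import *
p,r=show()
tr=down(7.9)
p,r=seg(p,r,p+[0,0,.09],r,20,2)
p,r=seg(p,r,b2w(-100,8,110),tr,20)
```

```text
t 9.5 pos [0.5262 0.2012 0.0277] bander [-14.2 309.5  27.7] yaw -12.0 zaxis [ 0.022  0.005 -1.   ] F [-0.   0.6 -2.6] w 0.0496
[2] 0 0 0 0.0009 -0.0004 -0.045 20; 0 0 0 0.001 -0.0004 -0.045 20
[6] -0.05 -0.21 -3.31 0.0036 0.0521 0.0009 20; -0.05 -0.21 -3.31 0.0006 0.0523 0.0009 20; -0.05 -0.21 -3.31 -0.0024 0.0522 0.001 20; -0.05 -0.21 -3.31 -0.0055 0.052 0.001 20; -0.05 -0.21 -3.31 -0.0084 0.0515 0.0011 20; -0.05 -0.21 -3.31 -0.0114 0.051 0.0012 20
```

{"op": "drive_tool", "data": {"motion": "0 0 0 0.001 0 -0.045 20; 0 0 0 0.001 0 -0.045 20; 0 0 -3.3 0.003 0.052 0.001 20; 0 0 -3.3 0 0.052 0.001 20; 0 0 -3.3 -0.003 0.052 0.001 20; 0 0 -3.3 -0.006 0.052 0.001 20; 0 0 -3.3 -0.009 0.051 0.001 20; 0 0 -3.3 -0.012 0.05 0.001 20; 0 0 0 0 0 0 20; 0 0 0 0 0 0 20"}}

```text
clock: 10.75
position: [0.4783, -0.1157, 0.1115]
ee_rot: [-0.001, 0.997, 0.077, 0.011]
contact_force: [-0.4, 0.1, -3.2]
width: 0.0494
```

Run:
```python
from plan import *
p,r=show()
grab('scene','scene1')
tr=down(7.9)
p,r=seg(p,r,b2w(-103,1,65),tr,20,3)
```

```text
t 10.75 pos [ 0.4783 -0.1157  0.1115] bander [-105.2    2.2  111.5] yaw 8.8 zaxis [ 0.021  0.003 -1.   ] F [-0.4  0.1 -3.2] w 0.0494
[3] 0.01 -0.41 0.3 0.0004 0.0004 0.0155 20; 0.01 -0.41 0.3 0.0005 0.0004 0.0155 20; 0.01 -0.41 0.3 0.0007 0.0004 0.0156 20
```

View pics/scene1.png

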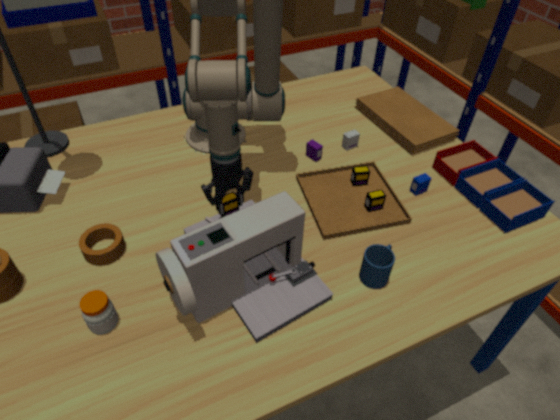

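{"op": "drive_tool", "data": {"motion": "0 0 0.8 0 0.001 0.025 20; 0 0 0 -0.001 0 0.02 20; 0 0 0 -0.001 0 0.01 20; 0 0 0 0 0 0 20; 0 0 0 0 0 0 20"}}

```text
clock: 11.42
position: [0.4796, -0.1115, 0.0564]
ee_rot: [-0.0, 0.997, 0.074, 0.012]
contact_force: [-0.5, -0.6, -2.8]
width: 0.0495
```

Run:
```python
from plan import *
p,r=show()
```

```text
t 11.43 pos [ 0.4796 -0.1115  0.0564] bander [-103.4    6.2   56.4] yaw 8.5 zaxis [ 0.024  0.003 -1.   ] F [-0.5 -0.6 -2.8] w 0.0495
```

{"op": "drive_tool", "data": {"motion": "0 0 0.3 0 0.005 -0.008 20; 0 0 0.2 0 0 0 20; 0 0 0 0 0 0 20"}}

```text
clock: 11.8
position: [0.4815, -0.1173, 0.0668]
ee_rot: [0.0, 0.997, 0.07, 0.014]
contact_force: [0.2, -0.2, -3.8]
width: 0.0491
```

Run:
```python
from plan import *
p,r=show()
```

```text
t 11.8 pos [ 0.4815 -0.1173  0.0668] bander [-102.2    0.2   66.8] yaw 8.0 zaxis [ 0.028  0.001 -1.   ] F [ 0.2 -0.2 -3.8] w 0.0491
```

{"op": "drive_tool", "data": {"motion": "0 -0.4 0 0 0 0.01 20; 0 0 0 0 0 0.006 20; 0 0 0 0 0 0.003 20; 0 0 0 0 0 0 20"}}

```text
clock: 12.3
position: [0.4821, -0.1175, 0.0481]
ee_rot: [0.001, 0.998, 0.069, 0.01]
contact_force: [-0.2, 0.1, -0.4]
width: 0.0494
```

Run:
```python
from plan import *
p,r=show()
```

```text
t 12.3 pos [ 0.4821 -0.1175  0.0481] bander [-1.017e+02 -1.000e-01  4.810e+01] yaw 8.0 zaxis [ 0.02  0.   -1.  ] F [-0.2  0.1 -0.4] w 0.0494
```

{"op": "drive_tool", "data": {"motion": "0 0 0 0 0 0 75; 0 0 0 0 0 0 80; 0 0 0 0 0 0 85; 0 0 0 0 0 -0.04 100; 0 -0.5 0 0 0 -0.05 100; 0 -0.5 0 0.005 -0.03 -0.03 100; 0 0 2 0.01 -0.06 -0.01 100; 0 0 2 0.01 -0.06 0 100; 0 0 2 0.01 -0.06 0 100; 0 0 2 0.01 -0.06 0 100; 0 0 2 0.01 -0.06 0 100; 0 0 2 0.01 -0.06 0 100"}}

```text
clock: 13.8
position: [0.5284, 0.2814, 0.1827]
ee_rot: [0.001, 0.999, -0.043, 0.005]
contact_force: [0.6, -1.4, -0.5]
width: 0.0858
```

Run:
```python
from plan import *
p,r=show()
im,d=grab('top','top4');
a=cv2.resize(im[150:270,260:380],None,fx=5,fy=5,interpolation=cv2.INTER_CUBIC);cv2.imwrite('pics/c8.png',a[:,:,::-1])
for o in packets('top',im,.081): print(*o,w2b([o[1][0]/1000,o[1][1]/1000,0]).round(1))
tr=down(-7.2)
p,r=seg(p,r,np.array([.542,.309,.12]),tr,100)
```

```text
t 13.8 pos [0.5284 0.2814 0.1827] bander [ -1.  388.6 182.7] yaw -4.9 zaxis [ 0.011 -0.003 -1.   ] F [ 0.6 -1.4 -0.5] w 0.0858
[163.9 246.8] [427.5 327.7] [22.6 36. ] 71.6 [-94.6 448.4   0. ]
[321.1 231.5] [ 471.7 -121. ] [39.8 20. ] 97.1 [-112.5   -2.2    0. ]
[318.8 215.7] [ 517.6 -115. ] [40.3 20.2] 98.2 [-66.2  -2.5   0. ]
[2] 0.05 -0.32 1.13 0.0052 -0.0144 0.0314 100; 0.05 -0.32 1.13 0.0052 -0.0145 0.0313 100
```

View pics/c8.png

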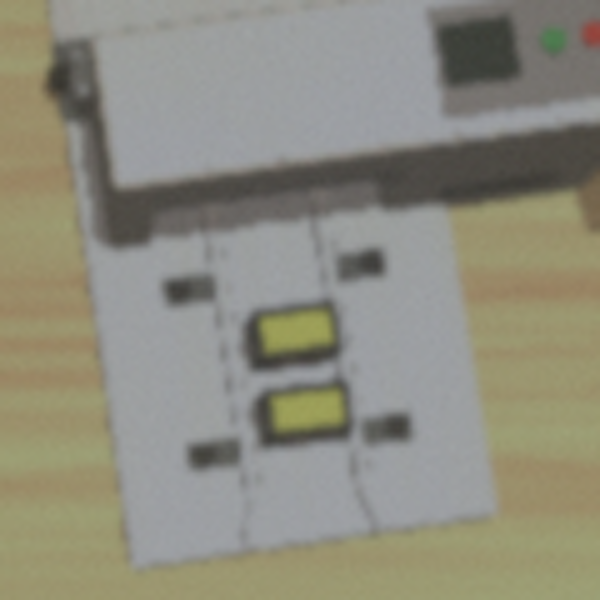

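{"op": "drive_tool", "data": {"motion": "0 -0.3 1.1 0.002 -0.012 0.031 100; 0 -0.3 1.1 0.002 -0.01 0.031 100; 0 0 0 0 0 0 100; 0 0 0 0 0 0 100"}}

```text
clock: 14.35
position: [0.5377, 0.3153, 0.1197]
ee_rot: [-0.004, 0.998, -0.059, 0.002]
contact_force: [0.4, 0.0, 0.8]
width: 0.0855
```

Run:
```python
from plan import *
p,r=show()
seg(p,r,np.array([.541,.3085,.020]),down(-7.2),100,4)
```

```text
t 14.35 pos [0.5377 0.3153 0.1197] bander [ 12.9 420.9 119.7] yaw -6.7 zaxis [ 0.005  0.008 -1.   ] F [0.4 0.  0.8] w 0.0855
[4] -0.13 -0.06 0.11 0.0009 0.0018 0.0249 100; -0.13 -0.06 0.11 0.001 0.0017 0.0249 100; -0.13 -0.06 0.11 0.001 0.0017 0.0249 100; -0.13 -0.06 0.11 0.001 0.0017 0.0249 100
```

{"op": "drive_tool", "data": {"motion": "-0.4 -0.3 0.4 -0.001 0.004 0.035 100; 0 -0.3 0 -0.002 0.002 0.035 100; 0 0 0 -0.002 0 0.022 100; 0 0 0 0 0 0.004 100"}}

```text
clock: 14.85
position: [0.537, 0.3092, 0.0291]
ee_rot: [-0.004, 0.998, -0.063, 0.003]
contact_force: [0.4, -0.7, 0.0]
width: 0.0857
```

Run:
```python
from plan import *
p,r=show()
```

```text
t 14.85 pos [0.537  0.3092 0.0291] bander [ 11.3 415.   29.1] yaw -7.3 zaxis [ 0.006  0.007 -1.   ] F [ 0.4 -0.7  0. ] w 0.0857
```

{"op": "drive_tool", "data": {"motion": "0 0 0 0.002 0.001 0.009 100; 0 0 0 0 0 0 30; 0 0 0 0 0 0 20; 0 0 0 0 0 0 20; 0 0 0 0 0 0 20", "newtons": 40}}

```text
clock: 15.48
position: [0.5418, 0.3086, 0.0237]
ee_rot: [-0.005, 0.998, -0.064, 0.006]
contact_force: [0.3, 0.4, -1.9]
width: 0.0491
```

Run:
```python
from plan import *
p,r=show()
tr=down(7.9)
p,r=seg(p,r,p+[0,0,.09],r,20,2)
p,r=seg(p,r,b2w(-143,8,115),tr,20)
```

```text
t 15.47 pos [0.5418 0.3086 0.0237] bander [ 16.  413.7  23.7] yaw -7.3 zaxis [ 0.012  0.01  -1.   ] F [ 0.3  0.4 -1.9] w 0.0491
[2] 0 0 0 0.0005 -0.0005 -0.045 20; 0 0 0 0.0005 -0.0005 -0.045 20
[8] -0.07 -0.09 -1.9 -0.0059 0.0541 -0.0008 20; -0.07 -0.09 -1.9 -0.0077 0.0539 -0.0008 20; -0.07 -0.09 -1.9 -0.0095 0.0536 -0.0007 20; -0.07 -0.09 -1.9 -0.0112 0.0533 -0.0006 20; -0.07 -0.09 -1.9 -0.013 0.0529 -0.0005 20; -0.07 -0.09 -1.9 -0.0147 0.0525 -0.0005 20; -0.07 -0.09 -1.9 -0.0165 0.0519 -0.0004 20; -0.07 -0.09 -1.9 -0.0181 0.0514 -0.0002 20
```

{"op": "drive_tool", "data": {"motion": "0 0 0 0 0 -0.045 20; 0 0 0 0 0 -0.045 20; 0 0 -1.9 -0.006 0.054 0 20; 0 0 -1.9 -0.008 0.054 0 20; 0 0 -1.9 -0.01 0.053 0 20; 0 0 -1.9 -0.012 0.053 0 20; 0 0 -1.9 -0.013 0.053 0 20; 0 0 -1.9 -0.015 0.052 0 20; 0 0 -1.9 -0.017 0.052 0 20; 0 0 -1.9 -0.018 0.051 0 20; 0 0 0 0 0 0 20; 0 0 0 0 0 0 20"}}

```text
clock: 16.98
position: [0.434, -0.1269, 0.1086]
ee_rot: [-0.003, 0.997, 0.075, 0.005]
contact_force: [0.2, -0.3, -3.2]
width: 0.0497
```

Run:
```python
from plan import *
p,r=show()
seg(p,r,b2w(-146,0,65),down(7.9),20,3)
```

```text
t 16.98 pos [ 0.434  -0.1269  0.1086] bander [-150.6   -2.8  108.6] yaw 8.6 zaxis [ 0.01   0.007 -1.   ] F [ 0.2 -0.3 -3.2] w 0.0497
[3] -0.11 -0.2 0.24 0.0014 -0.0008 0.0146 20; -0.11 -0.2 0.24 0.0014 -0.0009 0.0145 20; -0.11 -0.2 0.24 0.0015 -0.0009 0.0146 20
```

{"op": "drive_tool", "data": {"motion": "0 0 0.5 0.003 -0.002 0.022 20; 0 0 0.3 0 0 0.015 20; 0 0 0 0 0 0 20; 0 0 0 0 0 0 20"}}

```text
clock: 17.48
position: [0.4381, -0.1197, 0.0713]
ee_rot: [-0.004, 0.997, 0.071, 0.005]
contact_force: [-0.5, 0.1, -2.4]
width: 0.0497
```

Run:
```python
from plan import *
p,r=show()
```

```text
t 17.48 pos [ 0.4381 -0.1197  0.0713] bander [-145.6    3.8   71.3] yaw 8.2 zaxis [ 0.01   0.008 -1.   ] F [-0.5  0.1 -2.4] w 0.0497
```

{"op": "drive_tool", "data": {"motion": "0 0 0.2 0 0.003 0.006 20; 0 0 0 0 0 0.003 20; 0 0 0 0 0 0 20"}}

```text
clock: 17.85
position: [0.4396, -0.1225, 0.0628]
ee_rot: [-0.003, 0.998, 0.07, 0.006]
contact_force: [1.6, 0.4, -2.5]
width: 0.0497
```

Run:
```python
from plan import *
p,r=show()
```

```text
t 17.85 pos [ 0.4396 -0.1225  0.0628] bander [-144.5    0.8   62.8] yaw 8.0 zaxis [ 0.012  0.007 -1.   ] F [ 1.6  0.4 -2.5] w 0.0497
```

{"op": "drive_tool", "data": {"motion": "0 0 0 -0.001 0.001 0.009 20; 0 0 0 0 0 0.006 20; 0 0 0 0 0 0.003 20; 0 0 0 0 0 0.002 20; 0 0 0 0 0 0 20"}}

```text
clock: 18.48
position: [0.4394, -0.1241, 0.0451]
ee_rot: [-0.003, 0.998, 0.07, 0.007]
contact_force: [0.3, -0.2, -2.8]
width: 0.0496
```

Run:
```python
from plan import *
p,r=show()
```

```text
t 18.48 pos [ 0.4394 -0.1241  0.0451] bander [-144.9   -0.8   45.1] yaw 8.0 zaxis [ 0.013  0.007 -1.   ] F [ 0.3 -0.2 -2.8] w 0.0496
```

{"op": "drive_tool", "data": {"motion": "0 0 0 0 0 0.003 20; 0 0 0 0 0 0 20"}}

```text
clock: 18.73
position: [0.4402, -0.1245, 0.0449]
ee_rot: [-0.002, 0.998, 0.069, 0.008]
contact_force: [-0.4, -0.3, -3.9]
width: 0.0495
```

{"op": "drive_tool", "data": {"motion": "0 0 0 0 0 0 75; 0 0 0 0 0 0 80; 0 0 0 0 0 0 85; 0 0 0 0 0 -0.04 100; 0 0 0 0 0 -0.05 100; 0 0 0 0 0 -0.02 50; 0 0 0 -0.03 0 0 10; 0 0 0 -0.02 0 0 0; 0 0 0 0 0 0 0"}}

```text
clock: 19.85
position: [0.3887, -0.1326, 0.1558]
ee_rot: [-0.003, 0.998, 0.069, 0.008]
contact_force: [0.0, 0.4, 0.4]
width: 0.0125
```

Run:
```python
from plan import *
p,r=show()
print(get_state()['qpos'].round(3))
p1,r1=seg(p,r,b2w(-205,0,110),down(7.9,42),0,6)
p1,r1=seg(p,r,b2w(-205,0,110),down(7.9,-42),0,6)
print(down(7.9,42).as_matrix()[:,2],down(7.9,-42).as_matrix()[:,2])
```

```text
t 19.85 pos [ 0.3887 -0.1326  0.1558] bander [-196.3   -2.2  155.8] yaw 8.0 zaxis [ 0.015  0.006 -1.   ] F [0.  0.4 0.4] w 0.0125
[-0.51   0.082  1.957  0.014  1.092  0.915]
[6] -0.04 6.85 -0 -0.0016 -0.0003 0.0076 0; -0.04 6.85 -0 -0.0025 -0.0004 0.0074 0; -0.04 6.85 -0 -0.0033 -0.0004 0.007 0; -0.04 6.85 -0 -0.0041 -0.0003 0.0066 0; -0.04 6.85 -0 -0.0049 -0.0004 0.006 0; -0.04 6.85 -0 -0.0056 -0.0003 0.0055 0
[6] -0.03 -7.15 0.02 -0.0016 -0.0003 0.0076 0; -0.03 -7.15 0.02 -0.0006 -0.0004 0.0078 0; -0.03 -7.15 0.02 0.0004 -0.0004 0.0078 0; -0.03 -7.15 0.02 0.0013 -0.0003 0.0076 0; -0.03 -7.15 0.02 0.0023 -0.0004 0.0074 0; -0.03 -7.15 0.02 0.0031 -0.0003 0.0071 0
[ 0.6627802   0.09196835 -0.74314483] [-0.6627802  -0.09196835 -0.74314483]
```

{"op": "drive_tool", "data": {"motion": "0 6.9 0 0 0 0.003 0; 0 6.9 0 0 0 0.003 0; 0 6.9 0 0 0 0.003 0; 0 6.9 0 0 0 0.003 0; 0 6.9 0 0 0 0.003 0; 0 6.9 0 0 0 0.003 0; 0 0 0 0 0 0 0; 0 0 0 0 0 0 0"}}

```text
clock: 20.85
position: [0.3979, -0.1336, 0.1382]
ee_rot: [-0.029, 0.936, 0.064, 0.344]
contact_force: [0.9, -0.4, 0.5]
width: 0.0
```

Run:
```python
from plan import *
p,r=show()
print(get_state()['qpos'].round(3))
seg(p,r,b2w(-205,0,60),down(7.9,42),0)
im,d=grab('top','top5');
a=cv2.resize(im[150:270,260:380],None,fx=5,fy=5,interpolation=cv2.INTER_CUBIC);cv2.imwrite('pics/c9.png',a[:,:,::-1])
for o in packets('top',im,.081): print(*o,w2b([o[1][0]/1000,o[1][1]/1000,0]).round(1))
```

```text
t 20.85 pos [ 0.3979 -0.1336  0.1382] bander [-187.3   -4.5  138.2] yaw 7.5 zaxis [ 0.641  0.098 -0.762] F [ 0.9 -0.4  0.5] w 0.0
[-1.099 -0.025  2.421  1.034  0.798 -0.439]
[2] -0.25 0.8 -0.15 -0.0321 -0.0019 0.024 0; -0.25 0.8 -0.15 -0.0324 -0.0021 0.0236 0
[165.2 247.2] [427.2 324.7] [23.  42.4] 73.8 [-95.3 445.4   0. ]
[323.2 242.6] [ 440.1 -126.6] [40.3 21.4] 97.3 [-144.5   -3.4    0. ]
[321.  231.5] [ 471.6 -121.1] [39.9 20.6] 96.6 [-112.6   -2.2    0. ]
[318.9 215.7] [ 517.6 -115. ] [40.3 20.6] 99.1 [-66.2  -2.5   0. ]
```

View pics/c9.png

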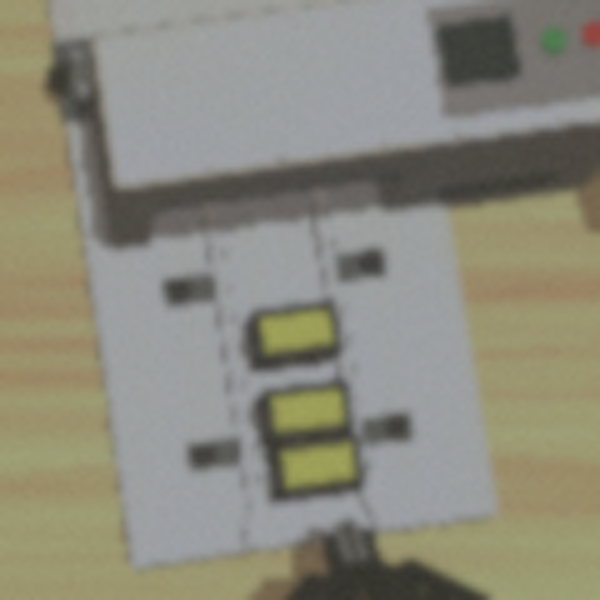

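Run:
```python
from plan import *
p,r=show()
p,r=seg(p,r,b2w(-188,-1,85),down(7.9,41),0,2)
p,r=seg(p,r,b2w(-186,-1,40),down(7.9,41),0,2)
```

```text
t 20.9 pos [ 0.3981 -0.1334  0.1383] bander [-187.1   -4.4  138.3] yaw 7.6 zaxis [ 0.641  0.098 -0.761] F [ 0.   0.2 -0.6] w 0.0002
[2] -0.26 0.3 -0.11 -0.0176 -0.0014 0.02 0; -0.26 0.3 -0.11 -0.0177 -0.0016 0.0199 0
[2] -0 -0 0 -0.014 0 0.0176 0; -0 -0 0 -0.014 0 0.0177 0
```

{"op": "drive_tool", "data": {"motion": "-0.2 0.3 0 -0.0175 -0.0015 0.0195 0; -0.2 0.3 0 -0.0175 -0.0015 0.0195 0; 0 0 0 0 0 0 0; 0 0 0 0 0 0 0"}}

```text
clock: 21.4
position: [0.4003, -0.1324, 0.0878]
ee_rot: [-0.023, 0.934, 0.068, 0.35]
contact_force: [0.3, 0.4, 0.4]
width: -0.0001
```

Run:
```python
from plan import *
p,r=show()
print(get_state()['qpos'].round(3))
p,r=seg(p,r,b2w(-186,-1,40),down(7.9,41),0,3)
```

```text
t 21.4 pos [ 0.4003 -0.1324  0.0878] bander [-184.7   -3.6   87.8] yaw 8.5 zaxis [ 0.651  0.091 -0.754] F [0.3 0.4 0.4] w -0.0001
[-1.096  0.12   2.528  1.309  0.697 -0.807]
[3] -0 -0.03 0.14 -0.0108 -0.001 0.0117 0; -0 -0.03 0.14 -0.0108 -0.0009 0.0118 0; -0 -0.03 0.14 -0.0108 -0.0009 0.0117 0
```

{"op": "drive_tool", "data": {"motion": "0 -7 0 -0.002 0 0 0; 0 -7 0 -0.002 0 0 0; 0 -7 0 -0.002 0 0 0; 0 0 0 0 0 0 0; 0 0 0 0 0 0 0"}}

```text
clock: 22.02
position: [0.3971, -0.1272, 0.0868]
ee_rot: [-0.022, 0.971, 0.077, 0.225]
contact_force: [-0.8, 0.4, -0.7]
width: 0.0001
```

Run:
```python
from plan import *
p,r=show()
print(get_state()['qpos'].round(3))
p,r=seg(p,r,b2w(-188,-1,42),down(7.9,20),0,3)
```

```text
t 22.02 pos [ 0.3971 -0.1272  0.0868] bander [-187.2    1.9   86.8] yaw 9.0 zaxis [ 0.434  0.078 -0.898] F [-0.8  0.4 -0.7] w 0.0001
[-0.823  0.059  2.342  0.711  0.605  0.022]
[3] -0.32 -2.05 0.33 -0.0068 0.0011 0.0133 0; -0.32 -2.05 0.33 -0.0064 0.0011 0.0135 0; -0.32 -2.05 0.33 -0.0059 0.001 0.0137 0
```

{"op": "drive_tool", "data": {"motion": "-0.3 -2 0.3 -0.007 0.001 0.0135 0; -0.3 -2 0.3 -0.0065 0.001 0.0135 0; -0.3 -2 0.3 -0.006 0.001 0.0135 0; 0 0 0 0 0 0 0; 0 0 0 0 0 0 0"}}

```text
clock: 22.65
position: [0.3935, -0.1301, 0.0408]
ee_rot: [-0.014, 0.982, 0.065, 0.174]
contact_force: [0.4, -0.6, -0.3]
width: -0.0001
```

Run:
```python
from plan import *
p,r=show()
print(get_state()['qpos'].round(3))
p,r=seg(p,r,b2w(-150,-1,42),down(7.9,18),0,6)
p,r=seg(p,r,b2w(-90,-1,42),down(7.9,20),0,10)
```

```text
t 22.65 pos [ 0.3935 -0.1301  0.0408] bander [-191.2   -0.4   40.8] yaw 7.5 zaxis [ 0.341  0.049 -0.939] F [ 0.4 -0.6 -0.3] w -0.0001
[-0.731  0.159  2.352  0.613  0.477  0.181]
[6] -0.02 -0.36 -0.06 0.0065 0.0001 0.0022 0; -0.02 -0.36 -0.06 0.0065 0.0001 0.0021 0; -0.02 -0.36 -0.06 0.0066 0.0001 0.0021 0; -0.02 -0.36 -0.06 0.0066 0.0001 0.002 0; -0.02 -0.36 -0.06 0.0066 0 0.002 0; -0.02 -0.36 -0.06 0.0065 0.0001 0.002 0
[10] -0 0.2 0 0.0057 0 0.0019 0; -0 0.2 0 0.0057 0 0.0019 0; -0 0.2 0 0.0057 0 0.0019 0; -0 0.2 0 0.0057 0 0.0019 0; -0 0.2 0 0.0057 0 0.0019 0; -0 0.2 0 0.0057 0 0.0019 0; -0 0.2 0 0.0057 0 0.002 0; -0 0.2 0 0.0056 0 0.002 0; -0 0.2 0 0.0056 0 0.002 0; -0 0.2 0 0.0057 0 0.002 0
```

{"op": "drive_tool", "data": {"motion": "0 0 -0.1 0.007 0 0.002 0; 0 0 -0.1 0.007 0 0.002 0; 0 0 -0.1 0.007 0 0.002 0; 0 0 0 0.007 0 0.002 0; 0 0 0 0.006 0 0.002 0; 0 0 0 0.006 0 0.002 0"}}

```text
clock: 23.4
position: [0.4355, -0.1235, 0.0437]
ee_rot: [-0.013, 0.982, 0.068, 0.174]
contact_force: [-6.5, -0.6, 3.2]
width: 0.0
```

Run:
```python
from plan import *
p,r=show()
im,d=grab('top','top6');
for o in packets('top',im,.081): print(*o,w2b([o[1][0]/1000,o[1][1]/1000,0]).round(1))
p,r=seg(p,r,b2w(-90,-1,42),down(7.9,20),0,10)
```

```text
t 23.4 pos [ 0.4355 -0.1235  0.0437] bander [-148.7    0.4   43.7] yaw 7.9 zaxis [ 0.34   0.05  -0.939] F [-6.5 -0.6  3.2] w 0.0
[165.2 247.2] [427.1 324.8] [23.3 42.4] 73.5 [-95.4 445.5   0. ]
[322.  236.2] [ 458.3 -122.8] [40.6 21.3] 97.4 [-126.    -2.1    0. ]
[319.9 225.9] [ 488.1 -117.4] [40.9 21. ] 95.9 [-95.7  -0.9   0. ]
[318.8 215.6] [ 517.9 -114.7] [40.7 20.4] 97.1 [-65.8  -2.3   0. ]
[10] -0.02 -0.01 -0 0.0055 0.0001 0.0022 0; -0.02 -0.01 -0 0.0054 0.0001 0.0022 0; -0.02 -0.01 -0 0.0055 0.0001 0.0022 0; -0.02 -0.01 -0 0.0054 0.0002 0.0022 0; -0.02 -0.01 -0 0.0055 0.0001 0.0022 0; -0.02 -0.01 -0 0.0054 0.0002 0.0021 0; -0.02 -0.01 -0 0.0055 0.0001 0.0022 0; -0.02 -0.01 -0 0.0054 0.0002 0.0021 0; -0.02 -0.01 -0 0.0055 0.0001 0.0021 0; -0.02 -0.01 -0 0.0054 0.0002 0.0022 0
```

{"op": "drive_tool", "data": {"motion": "0 0 0 0.006 0 0.002 0; 0 0 0 0.006 0 0.002 0; 0 0 0 0.006 0 0.002 0; 0 0 0 0.006 0 0.002 0; 0 0 0 0.006 0 0.002 0; 0 0 0 0.006 0 0.002 0; 0 0 0 0.006 0 0.002 0; 0 0 0 0.006 0 0.002 0; 0 0 0 0.006 0 0.002 0; 0 0 0 0.006 0 0.002 0"}}

```text
clock: 24.7
position: [0.4909, -0.1094, 0.0435]
ee_rot: [-0.017, 0.983, 0.071, 0.167]
contact_force: [-8.7, -2.8, 6.1]
width: -0.0004
```

Run:
```python
from plan import *
p,r=show()
p1,r1=seg(p,r,b2w(-115,-1,50),r,0,2)
seg(p1,r1,b2w(-110,-1,50),down(7.9,41),0,4)
```

```text
t 24.7 pos [ 0.4909 -0.1094  0.0435] bander [-91.9   6.6  43.5] yaw 8.2 zaxis [ 0.326  0.058 -0.944] F [-8.7 -2.8  6.1] w -0.0004
[2] 0 0 0 -0.0098 0.0037 -0.0069 0; 0 0 0 -0.0099 0.0037 -0.0069 0
[4] -0.19 5.42 0.03 0.0012 0 0.0004 0; -0.19 5.42 0.03 0.0011 0 0.0005 0; -0.19 5.42 0.03 0.0011 0 0.0006 0; -0.19 5.42 0.03 0.001 0 0.0008 0
```

{"op": "drive_tool", "data": {"motion": "0 0 0 -0.012 0.003 -0.006 0; 0 0 0 -0.01 0.003 -0.006 0; -0.2 5.5 0 0 0 0 0; -0.2 5.5 0 0 0 0 0; -0.2 5.5 0 0 0 0 0; -0.2 5.5 0 0 0 0 0; 0 0 0 0 0 0 0; 0 0 0 0 0 0 0"}}

```text
clock: 25.7
position: [0.4668, -0.1142, 0.0481]
ee_rot: [-0.033, 0.95, 0.068, 0.303]
contact_force: [-0.8, 0.3, -0.0]
width: -0.0001
```

Run:
```python
from plan import *
p,r=show()
print(get_state()['qpos'].round(3))
im,d=grab('top','top7');
for o in packets('top',im,.081): print(*o,w2b([o[1][0]/1000,o[1][1]/1000,0]).round(1))
a=cv2.resize(im[150:270,260:380],None,fx=5,fy=5,interpolation=cv2.INTER_CUBIC);cv2.imwrite('pics/c10.png',a[:,:,::-1])
seg(p,r,b2w(-103,-2,38),down(7.9,41),0,3)
```

```text
t 25.7 pos [ 0.4668 -0.1142  0.0481] bander [-116.4    5.3   48.1] yaw 7.7 zaxis [ 0.571  0.104 -0.814] F [-0.8  0.3 -0. ] w -0.0001
[-0.765  0.247  2.422  1.429  0.495 -0.647]
[165.2 247.2] [427.3 324.8] [23.5 42.7] 74.0 [-95.2 445.5   0. ]
[317.1 216.6] [ 515.2 -109.6] [40.2 21.3] 91.9 [-67.8   3.2   0. ]
[315.7 206.4] [ 544.6 -106.2] [21.2 41.3] 90.0 [-38.2   2.5   0. ]
[315.2 196.2] [ 575.  -105.2] [40.2 20.9] 94.8 [-8.  -0.7  0. ]
[3] -0.46 1.84 -0.06 0.0017 0.0025 0.0053 0; -0.46 1.84 -0.06 0.0015 0.0025 0.0053 0; -0.46 1.84 -0.06 0.0013 0.0025 0.0054 0
```

View pics/c10.png

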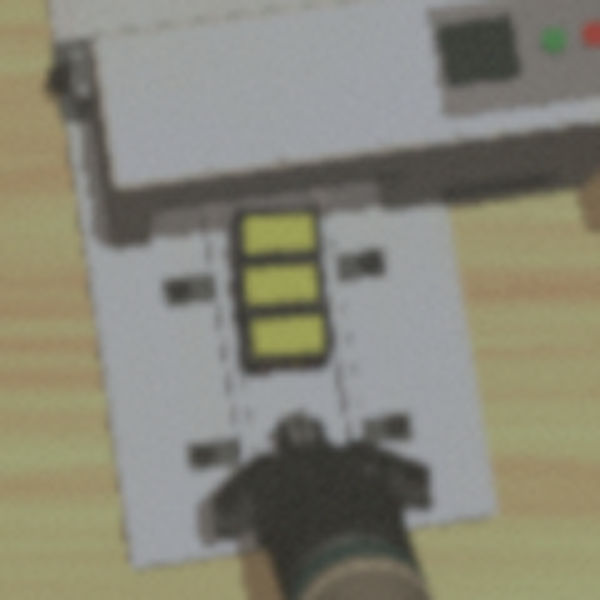

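{"op": "drive_tool", "data": {"motion": "-0.5 1.9 0 0.0005 0.004 0.005 0; -0.5 1.9 0 0.0005 0.004 0.005 0; -0.5 1.9 0 0 0.002 0.005 0; 0 0 0 0 0 0 0; 0 0 0 0 0 0 0"}}

```text
clock: 26.38
position: [0.4821, -0.1236, 0.0391]
ee_rot: [-0.021, 0.933, 0.067, 0.353]
contact_force: [0.7, -0.2, -0.7]
width: 0.0001
```

Run:
```python
from plan import *
p,r=show()
print(get_state()['qpos'].round(3))
p,r=seg(p,r,b2w(-70,-3,38),down(7.9,41),0,6)
```

```text
t 26.38 pos [ 0.4821 -0.1236  0.0391] bander [-102.6   -6.2   39.1] yaw 8.4 zaxis [ 0.657  0.087 -0.749] F [ 0.7 -0.2 -0.7] w 0.0001
[-0.812  0.335  2.493  1.823  0.587 -1.114]
[6] 0.04 -0.08 0.06 0.0039 -0.0005 0.0037 0; 0.04 -0.08 0.06 0.004 -0.0005 0.0037 0; 0.04 -0.08 0.06 0.004 -0.0005 0.0037 0; 0.04 -0.08 0.06 0.0039 -0.0006 0.0037 0; 0.04 -0.08 0.06 0.004 -0.0005 0.0038 0; 0.04 -0.08 0.06 0.0039 -0.0006 0.0037 0
```

{"op": "drive_tool", "data": {"motion": "0 0 0 0.004 0 0.004 0; 0 0 0 0.004 0 0.004 0; 0 0 0.1 0.004 0 0.004 0; 0 0 0.1 0.004 0 0.004 0; 0 0 0.1 0.004 0 0.004 0; 0 0 0.1 0.004 0 0.004 0"}}

```text
clock: 27.12
position: [0.5145, -0.1204, 0.0367]
ee_rot: [-0.019, 0.935, 0.062, 0.35]
contact_force: [-9.3, -3.7, 7.3]
width: 0.0002
```

Run:
```python
from plan import *
p,r=show()
print(get_state()['qpos'].round(3))
im,d=grab('top','top8');
for o in packets('top',im,.081): print(*o,w2b([o[1][0]/1000,o[1][1]/1000,0]).round(1))
p,r=seg(p,r,b2w(-40,-3,38),down(7.9,41),0,6)
```

```text
t 27.12 pos [ 0.5145 -0.1204  0.0367] bander [-70.   -7.5  36.7] yaw 7.8 zaxis [ 0.651  0.079 -0.755] F [-9.3 -3.7  7.3] w 0.0002
[-0.716  0.353  2.435  1.871  0.535 -1.054]
[165.3 247.2] [427.3 324.7] [23.4 42.7] 74.7 [-95.2 445.4   0. ]
[316.3 210.6] [ 532.8 -107.7] [40.8 21. ] 99.5 [-50.1   2.6   0. ]
[314.  200.5] [ 562.2 -101.8] [40.5 21.1] 98.8 [-20.2   4.4   0. ]
[6] 0.11 -0 -0.01 0.0039 -0.0008 0.0031 0; 0.11 -0 -0.01 0.0039 -0.0008 0.0031 0; 0.11 -0 -0.01 0.0039 -0.0008 0.0031 0; 0.11 -0 -0.01 0.0039 -0.0007 0.0031 0; 0.11 -0 -0.01 0.0039 -0.0008 0.0031 0; 0.11 -0 -0.01 0.004 -0.0007 0.0031 0
```

{"op": "drive_tool", "data": {"motion": "0.1 0 0 0.004 -0.001 0.003 0; 0.1 0 0 0.004 -0.001 0.003 0; 0.1 0 0 0.004 -0.001 0.003 0; 0.1 0 0 0.004 -0.001 0.003 0; 0.1 0 0 0.004 -0.001 0.003 0; 0 0 0 0.004 -0.001 0.003 0"}}

```text
clock: 27.92
position: [0.5381, -0.1149, 0.0362]
ee_rot: [-0.017, 0.938, 0.058, 0.342]
contact_force: [-9.8, -4.8, 6.9]
width: -0.0003
```

Run:
```python
from plan import *
p,r=show()
print(get_state()['qpos'].round(3))
im,d=grab('top','top9');
for o in packets('top',im,.081): print(*o,w2b([o[1][0]/1000,o[1][1]/1000,0]).round(1))
p,r=seg(p,r,b2w(-20,-1,38),down(7.9,41),0,6)
im,d=grab('scene','scene2')
a=cv2.resize(im[210:330,190:340],None,fx=5,fy=5,interpolation=cv2.INTER_CUBIC);cv2.imwrite('pics/c11.png',a[:,:,::-1])
```

```text
t 27.93 pos [ 0.5381 -0.1149  0.0362] bander [-45.8  -5.3  36.2] yaw 7.3 zaxis [ 0.639  0.071 -0.766] F [-9.8 -4.8  6.9] w -0.0003
[-0.64   0.357  2.383  1.867  0.476 -0.964]
[165.2 247.2] [427.2 324.9] [23.7 42.7] 72.9 [-95.3 445.6   0. ]
[314.6 202.3] [ 556.6 -102.6] [41.1 21.6] 99.0 [-25.8   4.4   0. ]
[6] 0.17 0.17 -0.08 0.0035 -0.0008 0.0025 0; 0.17 0.17 -0.08 0.0035 -0.0008 0.0025 0; 0.17 0.17 -0.08 0.0035 -0.0008 0.0026 0; 0.17 0.17 -0.08 0.0034 -0.0007 0.0026 0; 0.17 0.17 -0.08 0.0035 -0.0007 0.0026 0; 0.17 0.17 -0.08 0.0034 -0.0007 0.0025 0
```

View pics/c11.png

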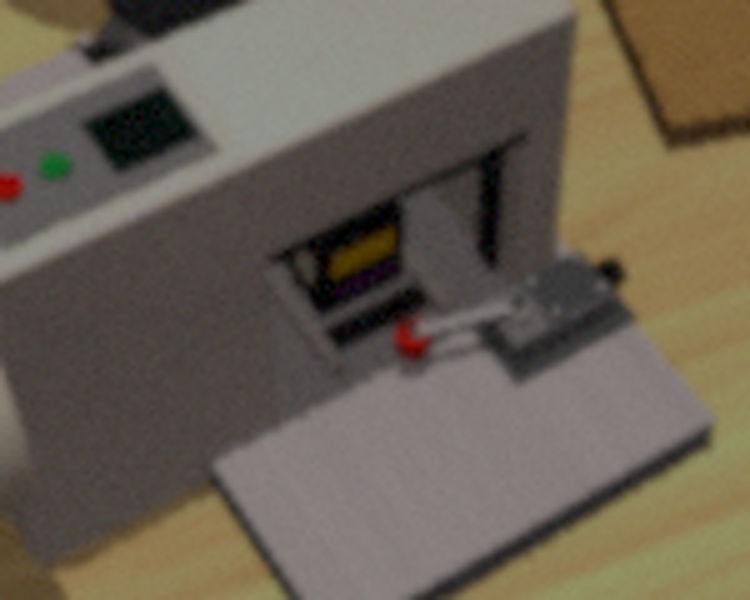

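{"op": "drive_tool", "data": {"motion": "0 0.3 -0.1 0.0045 0.0005 0.003 0; 0 0.3 -0.1 0.0045 0.0005 0.003 0; 0 0.2 -0.1 0.0045 0 0.003 0; 0 0.2 -0.1 0.0045 0 0.003 0; 0 0.2 0 0.0045 0 0.003 0; 0 0 0 0.0045 0 0.003 0"}}

```text
clock: 28.78
position: [0.5627, -0.1128, 0.0361]
ee_rot: [-0.012, 0.938, 0.058, 0.343]
contact_force: [-7.8, -3.2, 4.8]
width: -0.0002
```

```bash
cat > rol.py <<'E'
from plan import *
def roller(tag):
    im,d=grab('scene',tag)
    a=cv2.resize(im[210:330,190:340],None,fx=5,fy=5,interpolation=cv2.INTER_CUBIC);cv2.imwrite(f'pics/{tag}c.png',a[:,:,::-1])
    return rol(im)
def rol(im):
    f=im.astype(float);w=np.clip(f[...,0]-np.maximum(f[...,1],f[...,2])-25,0,None)
    m=np.zeros_like(w);m[255:305,255:300]=1;w*=m
    v,u=np.mgrid[:w.shape[0],:w.shape[1]]
    c=np.array([(w*u).sum(),(w*v).sum()])/w.sum()
    return c.round(2),w.sum().round(),w2b(ray('scene',c,.046)[0]).round(2)
E
python3 - <<'E'
from rol import *
p,r=show()
print(get_state()['qpos'].round(3))
for t in('scene0','scene1','scene2'): print(rol(np.load(f'pics/{t}.npz')['im']))
print(roller('scene3'))
im,d=grab('top','top10');
for o in packets('top',im,.081): print(*o,w2b([o[1][0]/1000,o[1][1]/1000,0]).round(1))
E
```

```text
t 28.77 pos [ 0.5627 -0.1128  0.0361] bander [-21.2  -6.6  36.1] yaw 7.5 zaxis [ 0.641  0.063 -0.765] F [-7.8 -3.2  4.8] w -0.0002
[-0.587  0.373  2.341  1.896  0.444 -0.941]
(array([271.39, 277.55]), np.float64(1862.0), array([99.2 ,  3.58, 46.  ]))
(array([271.43, 277.56]), np.float64(1868.0), array([99.28,  3.65, 46.  ]))
(array([271.4 , 277.53]), np.float64(1850.0), array([99.17,  3.62, 46.  ]))
(array([270.88, 276.1 ]), np.float64(2005.0), array([94.89,  4.84, 46.  ]))
[165.2 247.1] [427.5 324.9] [23.5 42.9] 73.3 [-95.  445.6   0. ]
[313.8 194.1] [ 581.3 -100.4] [41.2 19.7] 101.9 [-1.1  3.2  0. ]
```

View pics/scene3c.png

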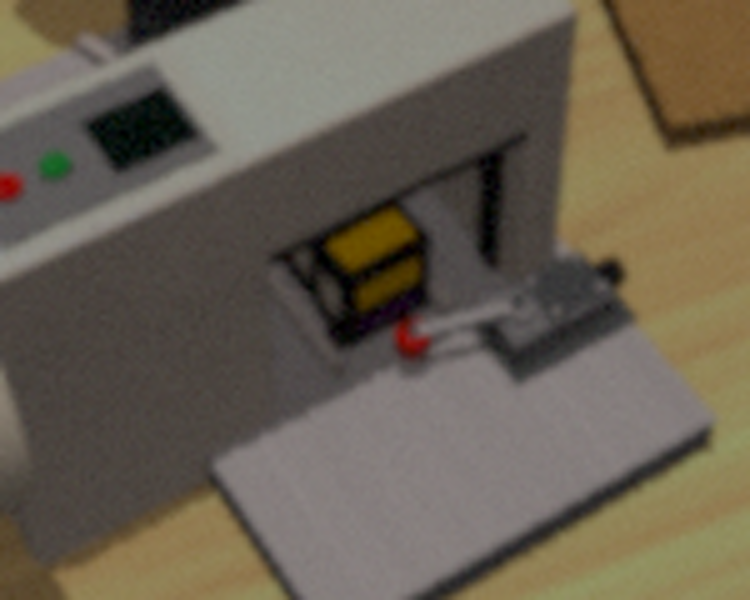

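{"op": "drive_tool", "data": {"motion": "0 0.2 -0.1 0.0045 0 0.003 0; 0 0 -0.1 0.0045 0 0.003 0; 0 0 -0.1 0.0045 0 0.003 0"}}

```text
clock: 29.25
position: [0.5752, -0.1114, 0.0361]
ee_rot: [-0.009, 0.938, 0.059, 0.34]
contact_force: [-8.9, -3.0, 5.0]
width: -0.0003
```

```bash
python3 - <<'E'
s=open('rol.py').read()
s=s.replace("w=np.clip(f[...,0]-np.maximum(f[...,1],f[...,2])-25,0,None)","w=np.clip(f[...,0]-np.maximum(f[...,1],f[...,2])-35,0,None)*(f[...,1]-f[...,2]<28)")
open('rol.py','w').write(s)
E
python3 - <<'E'
from rol import *
p,r=show()
for t in('scene0','scene1','scene2','scene3'): print(rol(np.load(f'pics/{t}.npz')['im']))
print(roller('scene4'))
E
```

```text
t 29.25 pos [ 0.5752 -0.1114  0.0361] bander [-8.6 -6.9 36.1] yaw 7.8 zaxis [ 0.637  0.058 -0.768] F [-8.9 -3.   5. ] w -0.0003
(array([271.36, 277.62]), np.float64(1417.0), array([99.35,  3.41, 46.  ]))
(array([271.41, 277.64]), np.float64(1423.0), array([99.46,  3.49, 46.  ]))
(array([271.38, 277.61]), np.float64(1404.0), array([99.34,  3.47, 46.  ]))
(array([271.35, 277.53]), np.float64(1430.0), array([99.09,  3.54, 46.  ]))
(array([271.16, 277.43]), np.float64(1625.0), array([98.6 ,  3.29, 46.  ]))
```

View pics/scene4c.png

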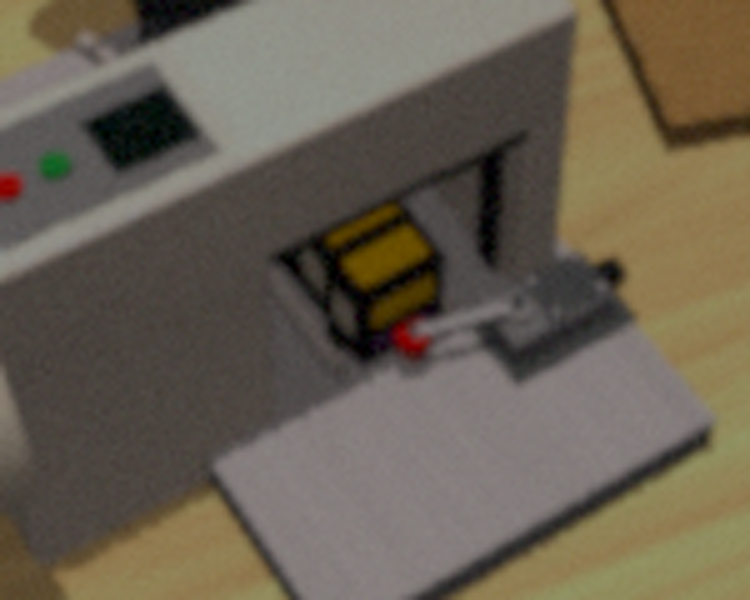

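{"op": "drive_tool", "data": {"motion": "0 0 0 0.004 0 0.003 0; 0 0 0 0.002 0 0.001 0"}}

```text
clock: 29.55
position: [0.5801, -0.111, 0.0358]
ee_rot: [-0.008, 0.94, 0.058, 0.337]
contact_force: [-10.4, -2.5, 7.8]
width: -0.0002
```

```bash
sed -i 's/-35,0,None/-60,0,None/' rol.py
python3 - <<'E'
from rol import *
p,r=show()
for t in('scene0','scene1','scene2','scene3','scene4'): print(rol(np.load(f'pics/{t}.npz')['im']))
print(roller('scene5'))
E
```

```text
t 29.55 pos [ 0.5801 -0.111   0.0358] bander [-3.7 -7.1 35.8] yaw 7.7 zaxis [ 0.633  0.054 -0.772] F [-10.4  -2.5   7.8] w -0.0002
(array([271.23, 277.74]), np.float64(656.0), array([99.47,  2.96, 46.  ]))
(array([271.35, 277.8 ]), np.float64(669.0), array([99.79,  3.11, 46.  ]))
(array([271.27, 277.72]), np.float64(631.0), array([99.48,  3.07, 46.  ]))
(array([271.24, 277.62]), np.float64(649.0), array([99.18,  3.17, 46.  ]))
(array([271.  , 277.57]), np.float64(784.0), array([98.74,  2.75, 46.  ]))
(array([271.3 , 277.87]), np.float64(872.0), array([99.89,  2.9 , 46.  ]))
```

{"op": "drive_tool", "data": {"motion": "0 0.2 0 0.004 0 0.003 0; 0 0 0 0.002 0 0.001 0"}}

```text
clock: 29.85
position: [0.5839, -0.1106, 0.0356]
ee_rot: [-0.006, 0.94, 0.057, 0.336]
contact_force: [-10.4, -3.1, 8.5]
width: -0.0004
```

Run:
```python
from rol import *
p,r=show()
print(roller('scene6'))
ims=[np.load(f'pics/scene{i}.npz')['im'] for i in (0,5,6)]
a=np.hstack([cv2.resize(i[255:300,245:295],None,fx=5,fy=5,interpolation=cv2.INTER_CUBIC) for i in ims]);cv2.imwrite('pics/s6c.png',a[:,:,::-1])
```

```text
t 29.85 pos [ 0.5839 -0.1106  0.0356] bander [ 0.1 -7.3 35.6] yaw 7.6 zaxis [ 0.631  0.05  -0.774] F [-10.4  -3.1   8.5] w -0.0004
(array([272.05, 279.22]), np.float64(806.0), array([104.24,   2.32,  46.  ]))
```

View pics/s6c.png

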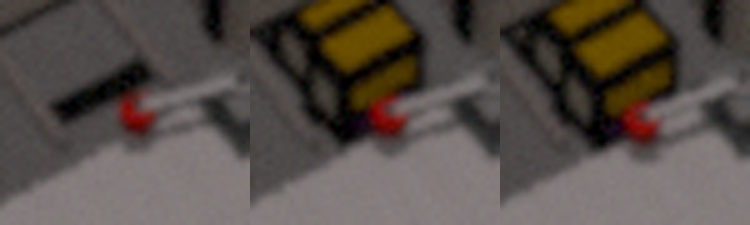

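{"op": "drive_tool", "data": {"motion": "0 0.2 0 0.004 0 0.003 0; 0 0 0 0.003 0 0.002 0"}}

```text
clock: 30.15
position: [0.5888, -0.1101, 0.0351]
ee_rot: [-0.005, 0.941, 0.055, 0.335]
contact_force: [-9.7, -3.1, 6.2]
width: 0.0002
```

Run:
```python
from rol import *
p,r=show()
print(roller('scene7'))
```

```text
t 30.15 pos [ 0.5888 -0.1101  0.0351] bander [ 5.1 -7.5 35.1] yaw 7.5 zaxis [ 0.629  0.046 -0.776] F [-9.7 -3.1  6.2] w 0.0002
(array([272.75, 280.62]), np.float64(897.0), array([108.64,   1.55,  46.  ]))
```

{"op": "drive_tool", "data": {"motion": "0 0.2 0 0.003 0 0.002 0; 0 0 0 0.002 0 0.001 0"}}

```text
clock: 30.45
position: [0.5912, -0.1099, 0.0349]
ee_rot: [-0.003, 0.941, 0.054, 0.333]
contact_force: [-11.2, -2.9, 7.6]
width: -0.0002
```

Run:
```python
from rol import *
p,r=show()
print(roller('scene8'))
```

```text
t 30.45 pos [ 0.5912 -0.1099  0.0349] bander [ 7.4 -7.6 34.9] yaw 7.3 zaxis [ 0.627  0.042 -0.778] F [-11.2  -2.9   7.6] w -0.0002
(array([273.52, 281.53]), np.float64(914.0), array([111.86,   1.71,  46.  ]))
```

{"op": "drive_tool", "data": {"motion": "0 0.2 0 0.003 0 0.002 0"}}

```text
clock: 30.62
position: [0.5929, -0.1097, 0.0346]
ee_rot: [-0.002, 0.941, 0.053, 0.333]
contact_force: [-10.5, -3.1, 7.8]
width: -0.0001
```

Run:
```python
from rol import *
p,r=show()
for i in range(4): print(roller(f'scene9{i}'))
show()
```

```text
t 30.62 pos [ 0.5929 -0.1097  0.0346] bander [ 9.1 -7.7 34.6] yaw 7.3 zaxis [ 0.627  0.04  -0.778] F [-10.5  -3.1   7.8] w -0.0001
(array([273.74, 281.7 ]), np.float64(933.0), array([112.56,   1.91,  46.  ]))
(array([273.98, 282.07]), np.float64(890.0), array([113.8 ,   1.82,  46.  ]))
(array([273.96, 282.02]), np.float64(903.0), array([113.66,   1.85,  46.  ]))
(array([274.06, 282.07]), np.float64(840.0), array([113.89,   2.  ,  46.  ]))
t 30.82 pos [ 0.5932 -0.1098  0.0347] bander [ 9.4 -7.7 34.7] yaw 7.3 zaxis [ 0.628  0.04  -0.778] F [-8.5 -2.1  4.9] w 0.0004
```

Run:
```python
from rol import *
def alt(im,smin,vmin):
    h=cv2.cvtColor(cv2.resize(im[250:310,250:300],None,fx=8,fy=8,interpolation=cv2.INTER_CUBIC),cv2.COLOR_RGB2HSV)
    k=cv2.inRange(h,(0,smin,vmin),(6,255,255))|cv2.inRange(h,(174,smin,vmin),(180,255,255))
    cs,_=cv2.findContours(k,cv2.RETR_EXTERNAL,cv2.CHAIN_APPROX_NONE);c=max(cs,key=cv2.contourArea)
    (cx,cy),rad=cv2.minEnclosingCircle(c);M=cv2.moments(c);uv=[np.array([M['m10']/M['m00'],M['m01']/M['m00']]),np.array([cx,cy])]
    # lowest-right edge (away from packet)
    q=c[:,0].astype(float);pr=q@np.array([.35,.94]);e=np.sort(pr)[-8:].mean()/8
    return [float(w2b(ray('scene',(u+.5)/8-.5+250,.046)[0])[0].round(2)) for u in uv]+[round(float(e),2),cv2.contourArea(c)]
for t in('scene0','scene1','scene2','scene3','scene4','scene5','scene6','scene7','scene8','scene91','scene92','scene93'):
    im=np.load(f'pics/{t}.npz')['im']; print(t,alt(im,150,80),alt(im,180,100))
m=camera_model('scene')
a=ray('scene',np.array([[272,278],[272.35,278.94]]),.046);print(w2b(a[1])-w2b(a[0]))
```

```text
scene0 [98.88, 98.34, 36.91, 1498.0] [98.98, 98.13, 36.18, 883.5]
scene1 [99.19, 98.31, 37.0, 1515.5] [99.05, 97.98, 36.18, 887.5]
scene2 [98.98, 98.44, 37.0, 1511.0] [98.97, 98.1, 36.15, 855.5]
scene3 [99.08, 98.09, 36.95, 1553.5] [99.14, 98.06, 36.26, 906.5]
scene4 [99.15, 98.99, 36.9, 1532.0] [98.97, 98.29, 36.19, 863.5]
scene5 [100.51, 99.97, 37.83, 1724.0] [99.62, 99.87, 36.94, 1097.5]
scene6 [104.04, 103.62, 39.1, 1704.5] [103.52, 103.28, 38.39, 1109.5]
scene7 [108.75, 108.83, 40.76, 1651.0] [107.98, 108.25, 40.09, 1096.0]
scene8 [111.78, 111.34, 41.63, 1667.5] [111.34, 111.13, 40.92, 1123.5]
scene91 [113.94, 113.23, 42.5, 1761.5] [113.2, 112.74, 41.66, 1132.5]
scene92 [113.81, 113.06, 42.35, 1756.0] [113.11, 112.69, 41.61, 1162.0]
scene93 [113.82, 113.03, 42.33, 1795.0] [113.22, 112.76, 41.57, 1156.5]
[ 2.80594034e+00 -7.61185054e-01  2.20268248e-13]
```

{"op": "drive_tool", "data": {"motion": "0 0 0 -0.001 0 -0.001 0; 0 0 0 -0.002 0 -0.001 0; 0 0 0 -0.004 0 -0.003 0; 0 0 0 -0.006 0 -0.004 0; 0 0 0 0 0 0 0"}}

```text
clock: 31.45
position: [0.5774, -0.1103, 0.0338]
ee_rot: [-0.003, 0.941, 0.054, 0.334]
contact_force: [0.4, -0.6, -0.3]
width: 0.0003
```

```bash
cat > alt.py <<'E'
from rol import *
def alt(im,smin,vmin):
    h=cv2.cvtColor(cv2.resize(im[250:310,250:300],None,fx=8,fy=8,interpolation=cv2.INTER_CUBIC),cv2.COLOR_RGB2HSV)
    k=cv2.inRange(h,(0,smin,vmin),(6,255,255))|cv2.inRange(h,(174,smin,vmin),(180,255,255))
    cs,_=cv2.findContours(k,cv2.RETR_EXTERNAL,cv2.CHAIN_APPROX_NONE);c=max(cs,key=cv2.contourArea)
    (cx,cy),rad=cv2.minEnclosingCircle(c);M=cv2.moments(c);uv=[np.array([M['m10']/M['m00'],M['m01']/M['m00']]),np.array([cx,cy])]
    q=c[:,0].astype(float);pr=q@np.array([.35,.94]);e=np.sort(pr)[-8:].mean()/8
    return [float(w2b(ray('scene',(u+.5)/8-.5+250,.046)[0])[0].round(2)) for u in uv]+[round(float(e),2)]
E
python3 - <<'E'
from alt import *
show()
for i in range(3):
    print(roller(f'scene10{i}'));im=np.load(f'pics/scene10{i}.npz')['im'];print(alt(im,150,80),alt(im,180,100))
E
```

```text
t 31.45 pos [ 0.5774 -0.1103  0.0338] bander [-6.3 -6.1 33.8] yaw 7.4 zaxis [ 0.628  0.042 -0.777] F [ 0.4 -0.6 -0.3] w 0.0003
(array([274.03, 282.  ]), np.float64(833.0), array([113.7 ,   2.03,  46.  ]))
[113.92, 113.06, 42.38] [113.28, 112.95, 41.62]
(array([273.96, 282.  ]), np.float64(879.0), array([113.61,   1.89,  46.  ]))
[113.96, 113.02, 42.34] [113.25, 112.68, 41.61]
(array([274.  , 282.01]), np.float64(888.0), array([113.68,   1.95,  46.  ]))
[113.78, 113.2, 42.38] [113.06, 112.71, 41.66]
```

View pics/scene102c.png

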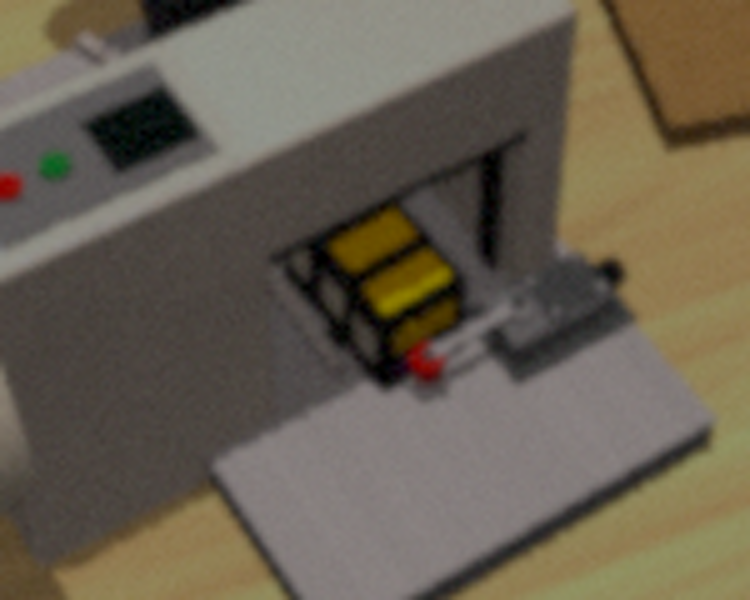

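{"op": "drive_tool", "data": {"motion": "0 0 0 -0.015 0 -0.013 0; 0 0 0 -0.016 0 -0.016 0; 0 0 0 -0.015 0 -0.025 0; 0 0 0 -0.01 0 -0.035 0; 0 0 0 0 0 -0.05 0; 0 0 0 0 0 -0.05 0; 0 0 0 0 0 0 0; 0 0 0 0 0 0 0"}}

```text
clock: 32.6
position: [0.4234, -0.1253, 0.1417]
ee_rot: [-0.003, 0.939, 0.056, 0.339]
contact_force: [-0.2, -0.2, -0.0]
width: -0.0001
```

Run:
```python
from alt import *
show()
print(get_state()['qpos'].round(3))
print(roller('scene11'));im=np.load('pics/scene11.npz')['im'];print(alt(im,150,80),alt(im,180,100))
grab('top','top11')
```

```text
t 32.6 pos [ 0.4234 -0.1253  0.1417] bander [-160.9    0.2  141.7] yaw 7.6 zaxis [ 0.636  0.043 -0.771] F [-0.2 -0.2 -0. ] w -0.0001
[-0.93  -0.037  2.405  1.073  0.655 -0.323]
(array([274.02, 282.11]), np.float64(901.0), array([113.94,   1.84,  46.  ]))
[113.88, 113.21, 42.35] [113.06, 112.6, 41.59]
```

View pics/top11.png

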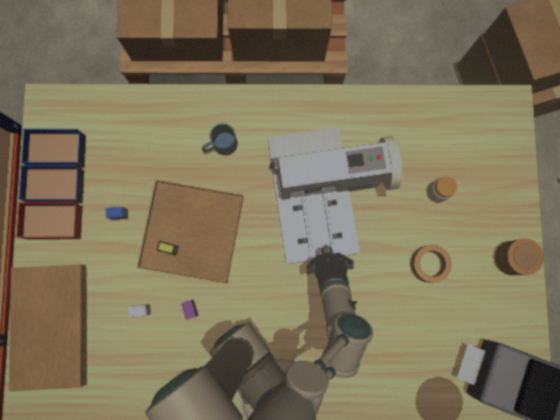

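View pics/scene11.png

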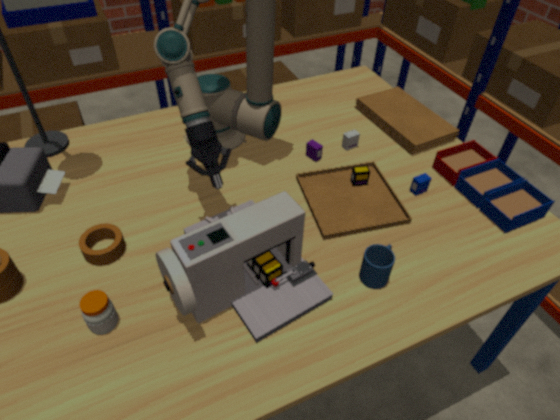

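The row of three shows under the hood (scene 268,268) and holds the roller (274,282). The fourth packet is still in its tray (top 165,247). The mug, tape roll, tub and look-alikes haven't moved, and the arm is clear of everything.

```bash
python3 -c "
from rig import sign_off
print(sign_off())"
```

```text
the job is handed in; nothing more can be done
None
```

I stood three packets in the lane, closed them into a row and pushed them under the hood onto the roller lever. I then backed the tool off slowly, moved it clear and handed the job in at about 33 s of the 72 s allowed.

**Lever:** The last images put the roller about 14 to 15 mm past its rest position. That is about 0.26 to 0.27 rad, between the click at 0.24 and the end of the light travel at 0.30. It did not move back when the tool left. While pushing I saw no step up in force that would mean overtravel.

**Accuracy of that reading:** My separate estimates of the roller travel ran from about 13.3 to 15.2 mm. The lowest is only just past the 13.2 mm needed for the click. The state does not report the click, so I judged it from these measurements alone.

**Row:** The row turned about 5 degrees and drifted to the left during the first push. I straightened it on the second push, and in the last views it is closed up.

**Other objects:** The fourth packet is still where it stood in its tray. The tape roll, mug, tub and look-alikes look unmoved in the last pictures.

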